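# Lock the stop screw of the disc cutter

### The arm

A 6-joint arm with a two-finger parallel gripper is mounted at the origin on the work surface. World frame = base frame: x ahead of the robot, y to its left, z up, the work surface at z = 0. Lengths are in m, angles in degrees, forces in N, time in s.
With the tool pointing down it reaches from about 0.3 to 0.75 m from the base axis. Payload 8.5 kg.
Tool frame: the origin (TCP) lies midway between the tips of the shut fingers; the grasp point (between the pads) lies 19 mm behind it (env.hold_point_z is the distance from the TCP to the grasp point, in m); z points along the fingers, y is the line along which they close (so a half turn about z gives the same grasp; the last joint's range is limited). The gripper opens to 85 mm and grips with 20 to 120 N. Pads are 22 mm wide; open, the fingers measure 114 mm over their backs; the gripper's body (76 mm by 85 mm) begins 54 mm behind the grasp point. The pads swing forward as they close: fully open they stand 13 mm farther back than shut.
Start: joints at [59.742, 21.807, 74.336, -0, 83.858, -12.336], TCP at [0.169, 0.523, 0.204] pointing down, gripper open.
Joint ranges: [-178.18, 178.18], [-50.72, 133.34], [12.68, 142.11], [-81.47, 261.47], [9.98, 163.14], [-165.26, 165.26]. Speed limits (degrees/s): [136.94, 136.94, 180, 180, 180, 180].

### API

Orientations are given as a 3x3 rotation matrix whose columns are the frame's x, y, z axes.
In Python, from rig import observe, get_image, camera_info, env gives the robot as it stands.
- The arm moves only by the tool drive_tool, never from a script. Its arguments are lists of equal length, an entry for each row: "offset": the shift along the tool's x, y, z in units of 40 mm (1.0 is 40 mm), a list of three; "turn": the turn, a rotation vector about the tool's x, y, z in units of 6 degrees (1.0 is 6 degrees), a list of three; "hand": the opening, from 0 (shut) to 1 (fully open). A call has exactly 10 rows; each row shifts and turns the commanded pose from where the row before left it, along the tool's axes as they then stand; what a row does not reach is not made up. A row lasts 1/8 s, in which the tool goes at most 62.5 mm and 10.7 degrees, less where a joint would pass 70% of its speed; a pose out of reach is approached as far as the arm can. A call is refused whole if a number of a shift passes 1 or a number of a turn 1, either way. A call with a gripper value outside its range is refused whole. The fingers move at their own pace and stop on an object; "newtons" is the grip in N (left out, the last holds). Time passes only in rows, so rows that do not move let the fingers close, or fill a call up. It gives the time, the measured TCP pose, the force, the opening and the grip force at its end, in the units of the state.
- observe(): the state, without advancing time (a new reading comes with each control period).
- get_image(name): name is "scene" or "side" or "wrist"; returns the picture (384x512x3 uint8, blue, green, red); there is no depth.
- camera_info(name): a dict with "fx", "fy", "cx", "cy" (pixels), "world_to_cam" (4x4, takes a point from world to camera coordinates). Camera axes: x right, y down, z forward; pixel columns grow to the right and rows downward; lengths in m; the calibration is good to about 2 mm. A picture is of the moment at which its call begins: read the wrist's pose just before it. camera_info takes no time and is no camera call; for the wrist camera it gives the pose at the moment of the call.
- env.close_job(): hands the job in; it is judged then, once.
The state is a dict: "time_s": time; "q": joint angles; "qvel": joint speeds; "joint_efforts": joint torques, N m; "position": TCP position; "tool_rot": TCP orientation; "ft_force": force on the tool from outside, world axes, zero at the start; "wrist_torque": the same for the moment, N m; "grip_width": finger opening in m; "gripper_force": force on a finger pad.
Only numpy, scipy, OpenCV 4.12 (cv2) and the standard library are available. Lean on these libraries where they do the work, as an engineer would, in place of code of your own. Each camera call takes 0.05 s, during which the arm holds its last target. There are 200 camera calls.

### The job

The stop screw of the disc cutter is set and must now be locked. Fit the loose T-key fully down over the screw's square head, its bar lying alongside the stop post so that the post keeps the screw from turning, and let go of it; then swing the jam nut's lever by its knob clockwise (seen from above) until you feel the nut bite and draw it firmly tight, about 7 to 8 N at the knob, without forcing it. Leave the key on the screw and everything else on the bench where it is.

Things in the scene. Friction and masses are not known exactly. Their poses are not given: they have to be found in the camera images.
- press: Grey base plate (215 x 215 x 12 mm), fixed. Origin on the stop screw's vertical axis at bench level; x towards the steel die block (54 mm high, near face 70 mm from the axis), y towards the stop post, z up. Around the axis: boss (48 mm across, 30 high), split washer, then the hex jam nut (28 mm across flats, 35 to 48 mm high).
- screw_top (a point): Top centre of the adjusting screw's square head, 80 mm above the bench. Head 18 mm square, sides upright from 62 to 76 mm height, stepped in above to 16 and 13 mm; x, y along the press x, y within 2 degrees. Hardly any friction: unless held by the key it turns along with the nut; the setting is lost if it turns more than 20 degrees off.
- stop_post: Fixed upright steel pin, 12 mm diameter, top 88 mm above the bench; origin at its foot, at x = +14, y = +56 mm in the press frame. With the key on the screw, bar along the press y axis, one end of the bar lies beside the post (on its -x side, 2.5 mm gap) and is stopped by it on turning clockwise. Pressing the bar on it with over 20 N (12 N at the knob) is too much.
- key_grip (a point): Middle of the upright grip stem of the loose T-key, 42 mm above its underside. Stem 18 mm along the key's x (the bar's direction), 14 mm along its y, from 21 to 57 mm above the underside, free on all sides; z up. The key weighs about 220 g and stands on the bench, socket down.
- key_mouth (a point): Centre of the key's underside, the socket's mouth. Block 36 x 36 x 21 mm; socket 19.4 mm square, 15 deep, parallel to the key's x and y, mouth chamfered 2 mm. Bar along x, 66 mm to either side, 11 wide, 0 to 10 mm above the underside. Fully seated, this point is 65 mm above the bench. The key may be turned end for end.
- knob_mid (a point): Middle (76 mm above the bench) of the black upright knob, 16 mm diameter, 46 to 96 mm high, on the jam nut's lever, 95 mm from the screw axis, on the press -x side. Clockwise tightens: 0.4 to 1.2 rad free at about 1 N, then the nut bites at an unmarked, varying angle; then 5 N rising to 7 N over 7 mm of knob travel, then solid. Stays where left.
- washer_low_tip (a point): Outer end of the ear of the split washer's lower half, 34 mm from the screw axis, 32 mm above the bench. It turns only with the screw.
- washer_up_tip (a point): Outer end of the ear of the washer's upper half. It coincides with the lower one until the nut bites and is then carried round by the nut, at most 2.4 mm (tight: over 1.5 mm, which is 4 mm at the knob); it stays so.
- flux_jar: Bystander: amber glass jar with a steel cap, 56 mm across, 75 high; origin at the centre of its underside.
- bench_block: Bystander: square steel bench block, 75 x 75 x 18 mm; origin at the centre of its underside.
- mallet: Bystander: hammer with a wooden handle, 220 mm long, lying down; origin at the centre of its underside.
- burnisher: Bystander: screwdriver-like hand tool with a wooden handle, 160 mm long, lying down; origin at the centre of its underside.
- parts_tray: Bystander: shallow open aluminium tray, 110 x 80 x 22 mm; origin at the centre of its underside.
Not all that is in view belongs to the job. What is meant by the part that bears key_grip is not yellow, and is the smaller of those in its own colour.

How it is judged:
By the outcome, as a careful person would: the job done as asked, in the order asked, and still so for the second after the job is handed in, with the robot touching nothing.
It also fails if it takes over 67 s, if anything falls off the work surface, if the arm or the gripper's body presses on something with over 40 N, if the wrist force passes 120 N, or if a joint passes its speed limit or range.

## Working session

There is one attempt and no reset: what is moved stays moved. The work goes in short steps, Python scripts to look and compute and a tool call to move; the robot and the scene stay as the last step left them, time stands still between calls to the robot, and variables do not carry over. Pictures are saved under pics/ and viewed, at most 10 in all, crops included, and the job is handed in when it is done.

Besides the shell and the picture viewer there is one more tool, called after ">>>" by a JSON object that holds its "op" and its "data". drive_tool: Moves the arm, as the interface text tells. Its arguments: {"type":"object","properties":{"offset":{"type":"array"},"turn":{"type":"array"},"hand":{"type":"array"},"newtons":{"type":"number"}},"required":["offset","turn","hand"]}

```bash
mkdir -p pics; ls; python3 - <<'E'
from rig import observe,get_image,camera_info,env
import cv2,numpy as np
o=observe();print(o['time_s'],o['position'],o['tool_rot'],o['ft_force'],env.hold_point_z)
a=get_image('scene');b=get_image('side');c=get_image('wrist')
for n,i in zip('abc',(a,b,c)):cv2.imwrite(f'pics/{n}0.png',i)
cv2.imwrite('pics/s0.png',cv2.resize(a,(800,600),interpolation=cv2.INTER_CUBIC))
cv2.imwrite('pics/s1.png',cv2.resize(b,(800,600),interpolation=cv2.INTER_CUBIC))
for n in('scene','side','wrist'):
  k=camera_info(n);print(n,k['fx'],np.linalg.inv(k['world_to_cam']).round(3).tolist())
E
```

```text
pics
0.0 [0.16904996 0.5230088  0.20292148] [[-9.51487861e-01  3.07685433e-01 -7.24375391e-04]
 [ 3.07686136e-01  9.51487084e-01 -1.25323686e-03]
 [ 3.03631103e-04 -1.41531992e-03 -9.99998952e-01]] [ 0.66349525  0.24562447 -0.5980822 ] 0.0187
scene 448.17577608011203 [[-0.58, 0.568, -0.583, 1.264], [0.814, 0.421, -0.4, 0.518], [0.019, -0.707, -0.707, 1.001], [0.0, 0.0, 0.0, 1.0]]
side 392.3374061327733 [[0.999, -0.024, 0.04, 0.452], [-0.047, -0.558, 0.829, -0.95], [0.003, -0.83, -0.558, 0.732], [0.0, 0.0, 0.0, 1.0]]
wrist 300.5037416643207 [[0.307, 0.899, 0.311, 0.089], [0.952, -0.29, -0.102, 0.549], [-0.001, 0.328, -0.945, 0.373], [0.0, 0.0, 0.0, 1.0]]
```

View pics/s0.png

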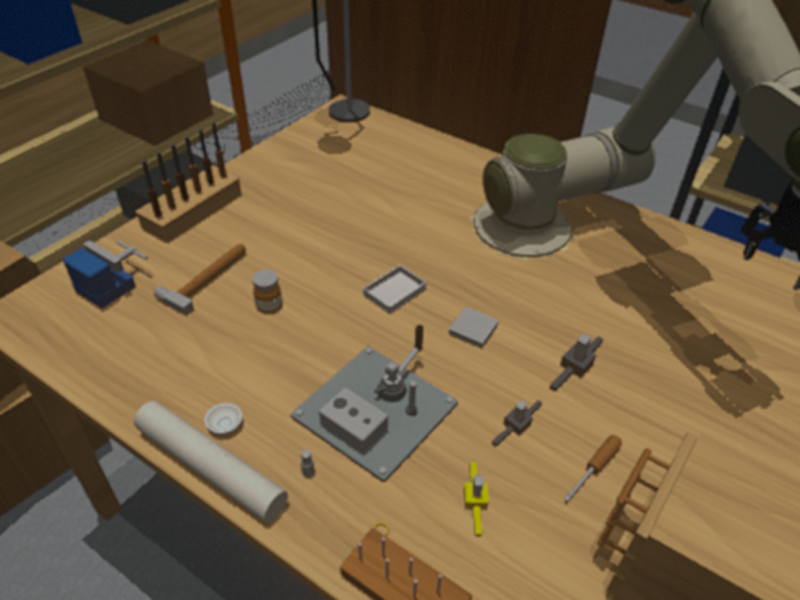

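View pics/s1.png

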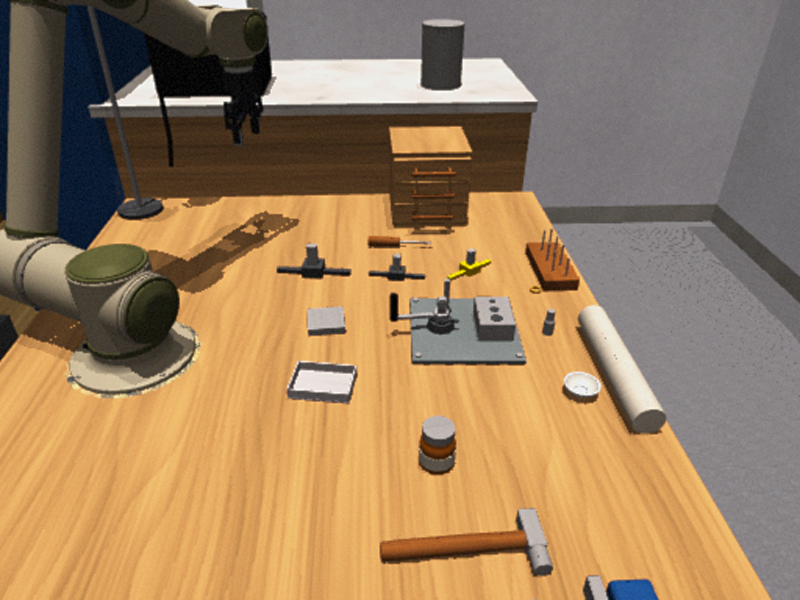

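The scene view shows a smaller dark key at (519,415) and a larger one at (580,355). It also shows the screw at (392,370), the post at (412,385) and the knob at (419,335). In the side view the small key is at (397,265) and the knob at (394,305).

```bash
cat > h.py <<'E'
import numpy as np,cv2
from rig import observe,get_image,camera_info,env
def onz(k,u,v,z):
    T=np.linalg.inv(k['world_to_cam']);d=T[:3,:3]@[(u-k['cx'])/k['fx'],(v-k['cy'])/k['fy'],1]
    c=T[:3,3];return c+d*(z-c[2])/d[2]
def proj(k,p):
    q=k['world_to_cam']@np.r_[p,1];return np.array([k['fx']*q[0]/q[2]+k['cx'],k['fy']*q[1]/q[2]+k['cy']])
def rel(pos,yaw):
    """tool-frame shift (units) to reach pos with tool down; yaw = heading of tool y axis (deg, mod 180)"""
    o=observe();R=np.array(o['tool_rot']);d=R.T@(np.array(pos)-o['position'])
    y=R[:,1];cur=np.degrees(np.arctan2(y[1],y[0]));dy=(yaw-cur+90)%180-90
    print('shift units',(d/.04).round(3),'world yaw change',round(dy,2),'-> tool z turn units',round(-dy/6,3),'q6',o['q'][5],'t',o['time_s'])
E
python3 - <<'E'
from h import *
S=camera_info('scene');D=camera_info('side');s=.64
P={'keytop':((521,405),(397,256),.057),'keyend1':((497,440),(424,276),.005),'keyend2':((540,405),(370,274),.005),'big1':((555,384),(278,270),.005),'big2':((601,342),(350,272),.005),'screw':((392,368),(443,301),.08),'knobtop':((420,328),(394,296),.096),'posttop':((412,383),(447,282),.088),
'c1':((292,413),(413,361),.012),'c2':((382,473),(524,361),.012),'c3':((456,402),(508,298),.012),'c4':((369,349),(411,298),.012)}
for n,(a,b,z) in P.items():print(n,onz(S,a[0]*s,a[1]*s,z).round(3),onz(D,b[0]*s,b[1]*s,z).round(3))
o=observe();print(o['q'])
E
```

```text
keytop [0.519 0.27  0.057] [0.52  0.264 0.057]
keyend1 [0.571 0.26  0.005] [0.582 0.26  0.005]
keyend2 [0.458 0.284 0.005] [0.458 0.275 0.005]
big1 [0.397 0.284 0.005] [0.243 0.302 0.005]
big2 [0.244 0.309 0.005] [0.412 0.286 0.005]
screw [0.599 0.055 0.08 ] [0.597 0.04  0.08 ]
knobtop [0.502 0.047 0.096] [0.502 0.037 0.096]
posttop [0.612 0.106 0.088] [0.612 0.097 0.088]
c1 [ 0.74  -0.06   0.012] [ 0.533 -0.058  0.012]
c2 [0.746 0.141 0.012] [ 0.74  -0.067  0.012]
c3 [0.547 0.16  0.012] [0.754 0.149 0.012]
c4 [ 0.537 -0.044  0.012] [0.545 0.158 0.012]
[ 5.97418371e+01  2.18321117e+01  7.43698569e+01  2.27966400e-04
  8.38577160e+01 -1.23378424e+01]
```

```bash
cat >> h.py <<'E'
def go(pos,yaw):
    "shift in units, in the frame after the turn (turn first), tool straight down"
    o=observe();R=np.array(o['tool_rot']);y=R[:,1];cur=np.degrees(np.arctan2(y[1],y[0]))
    dy=(yaw-cur+90)%180-90;h=np.radians(cur+dy);Y=np.array([np.cos(h),np.sin(h),0]);Z=np.array([0,0,-1.]);X=np.cross(Y,Z)
    d=np.array(pos)-o['position']
    print('turn z',round(-dy/6,3),'then shift',(np.array([X@d,Y@d,Z@d])/.04).round(3),'before-turn',(R.T@d/.04).round(3),'q6',round(o['q'][5],1),'t',o['time_s'])
E
python3 -c "
from h import *
go([.52,.268,.17],81.)"
```

```text
turn z -1.487 then shift [-9.661 -4.927  0.827] before-turn [-10.309  -3.368   0.828] q6 -12.3 t 0.15
```

>>> {"op": "drive_tool", "data": {"offset": [[-0.97,-0.42,0.08],[-0.97,-0.45,0.08],[-0.97,-0.49,0.08],[-0.97,-0.49,0.08],[-0.97,-0.49,0.08],[-0.97,-0.49,0.08],[-0.97,-0.49,0.08],[-0.97,-0.49,0.08],[-0.97,-0.49,0.08],[-0.97,-0.49,0.08]], "turn": [[0,0,-0.75],[0,0,-0.74],[0,0,0],[0,0,0],[0,0,0],[0,0,0],[0,0,0],[0,0,0],[0,0,0],[0,0,0]], "hand": [0.7,0.7,0.7,0.7,0.7,0.7,0.7,0.7,0.7,0.7]}}

```text
time_s: 1.4
position: [0.5176, 0.2645, 0.1712]
tool_rot: [[-0.988, 0.156, -0.0], [0.156, 0.988, -0.0], [0.0, -0.0, -1.0]]
ft_force: [0.8, 0.8, 0.1]
grip_width: 0.06
gripper_force: 0.0
```

```bash
python3 - <<'E'
from h import *
o=observe();print(o['time_s'],o['position'],o['qvel'],o['grip_width'])
k=camera_info('wrist');i=get_image('wrist');cv2.imwrite('pics/w1.png',i)
np.savez('w1.npz',W=k['world_to_cam'],fx=k['fx'],cx=k['cx'],cy=k['cy'],fy=k['fy'])
cv2.imwrite('pics/w1b.png',cv2.resize(i,(800,600),interpolation=cv2.INTER_CUBIC))
E
```

```text
1.4 [0.51764734 0.26450903 0.17121647] [-2.82383715e+01  1.58427854e+01 -2.24569328e+01 -6.81227947e-03
  6.43102932e+00 -2.82273843e+01] 0.059974915161269675
```

View pics/w1b.png

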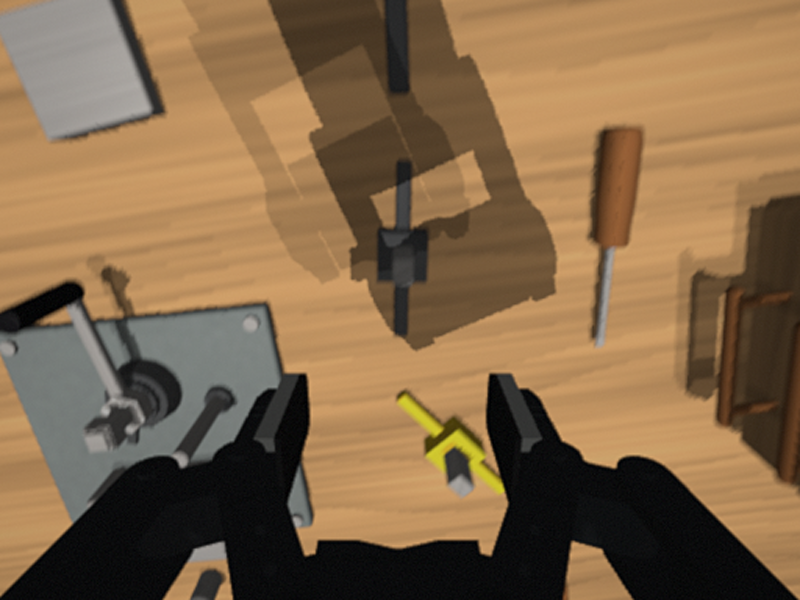

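The small key lies at (403,255) with its bar near vertical in the image, from (404,160) to (401,333). I'll enlarge the key and the screw area.

```bash
python3 - <<'E'
import cv2,numpy as np
i=cv2.imread('pics/w1.png')
a=i[95:220,215:300];b=i[170:330,0:160]
f=lambda x,s:cv2.resize(x,None,fx=s,fy=s,interpolation=cv2.INTER_CUBIC)
a=f(a,4);a=cv2.convertScaleAbs(a,alpha=2,beta=10);b=f(b,2.8)
c=np.zeros((500,800,3),np.uint8);c[:a.shape[0],:a.shape[1]]=a;c[:b.shape[0],345:345+b.shape[1]]=b
cv2.imwrite('pics/w1c.png',c)
E
```

```text
(no output)
```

View pics/w1c.png

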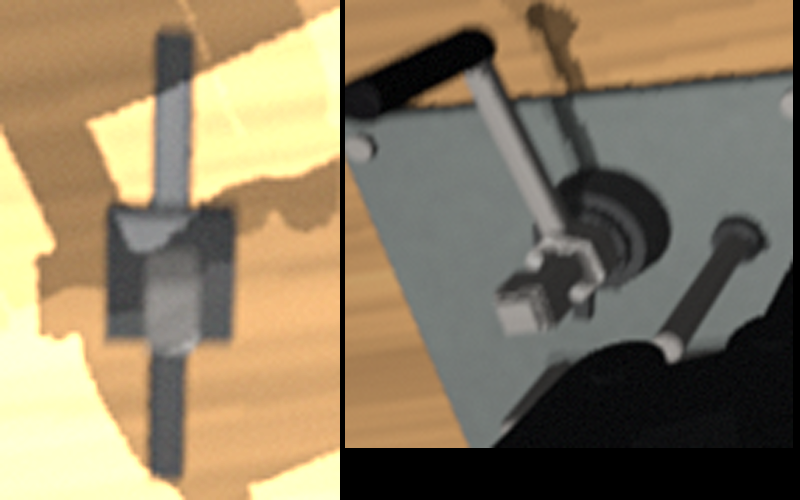

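```bash
python3 - <<'E'
from h import *
z=np.load('w1.npz');k={n:z[n] for n in('fx','fy','cx','cy')};k['world_to_cam']=z['W']
A=lambda u,v:(u/4+215-.4,v/4+95-.4)
B=lambda u,v:((u-345)/2.8-.3,v/2.8+170-.3)
P={'end1':(A(175,32),.01),'end2':(A(166,476),.01),'bl':(A(107,340),.021),'br':(A(234,340),.021),'tl':(A(108,207),.021),'tr':(A(236,207),.021),'stemtop':(A(172,352),.057),'stemtopR':(A(193,348),.057),'stemtopL':(A(150,348),.057),
'screwtop':(B(522,312),.08),'posttop':(B(671,348),.088),'postfoot':(B(740,240),.012),'knobtop':(B(365,97),.096),'nutc':(B(575,265),.048),'corner':(B(790,75),.012)}
for n,(p,h) in P.items():print(n,onz(k,*p,h).round(4))
E
```

```text
end1 [0.4548 0.2784 0.01  ]
end2 [0.5819 0.2563 0.01  ]
bl [0.5333 0.247  0.021 ]
br [0.5388 0.2822 0.021 ]
tl [0.4963 0.2537 0.021 ]
tr [0.5016 0.2878 0.021 ]
stemtop [0.5278 0.2659 0.057 ]
stemtopR [0.5276 0.2712 0.057 ]
stemtopL [0.5259 0.2607 0.057 ]
screwtop [0.5951 0.0518 0.08  ]
posttop [0.6134 0.1066 0.088 ]
postfoot [0.6153 0.104  0.012 ]
knobtop [0.5006 0.0457 0.096 ]
nutc [0.5964 0.0536 0.048 ]
corner [0.5415 0.1468 0.012 ]
```

```bash
python3 -c "
from h import *
print(observe()['position'])
go([.518,.2675,.027],80.4)"
```

```text
[0.5213009  0.26137573 0.17032816]
turn z 0.07 then shift [0.107 0.137 3.583] before-turn [0.109 0.143 3.583] q6 -65.8 t 1.45
```

>>> {"op": "drive_tool", "data": {"offset": [[0,0,0.4],[0,0,0.5],[0,0,0.5],[0,0,0.5],[0,0,0.3],[0,0,0],[0,0,0],[0,0,0],[0,0,0],[0,0,0]], "turn": [[0,0,0],[0,0,0],[0,0,0],[0,0,0],[0,0,0],[0,0,0],[0,0,0],[0,0,0],[0,0,0],[0,0,0]], "hand": [0.7,0.7,0.7,0.7,0.7,0.7,0.7,0.7,0.7,0.7]}}

```text
time_s: 2.7
position: [0.5168, 0.2655, 0.0837]
tool_rot: [[-0.988, 0.156, 0.0], [0.156, 0.988, 0.0], [-0.0, 0.0, -1.0]]
ft_force: [0.1, 0.7, -0.8]
grip_width: 0.06
gripper_force: 0.0
```

```bash
python3 -c "
from h import *
print(observe()['position'])
go([.518,.2675,.027],80.4)"
```

```text
[0.51675238 0.26552913 0.08372969]
turn z 0.103 then shift [-0.023  0.054  1.418] before-turn [-0.023  0.053  1.418] q6 -65.5 t 2.7
```

>>> {"op": "drive_tool", "data": {"offset": [[-0.02,0.05,0.4],[0,0,0.4],[0,0,0.4],[0,0,0.2],[0,0,0],[0,0,0],[0,0,0],[0,0,0],[0,0,0],[0,0,0]], "turn": [[0,0,0.1],[0,0,0],[0,0,0],[0,0,0],[0,0,0],[0,0,0],[0,0,0],[0,0,0],[0,0,0],[0,0,0]], "hand": [0.7,0.7,0.7,0.7,0.7,0.4,0.1,0,0,0], "newtons": 40}}

```text
time_s: 3.95
position: [0.5181, 0.2676, 0.028]
tool_rot: [[-0.986, 0.166, 0.001], [0.166, 0.986, 0.001], [-0.001, 0.001, -1.0]]
ft_force: [-0.1, 1.2, 5.2]
grip_width: 0.0111
gripper_force: 39.4
```

>>> {"op": "drive_tool", "data": {"offset": [[0,0,0],[0,0,0],[0,0,-0.2],[0,0,-0.5],[0,0,-0.8],[0,0,-1],[0,0,-1],[0,0,-0.5],[0,0,0],[0,0,0]], "turn": [[0,0,0],[0,0,0],[0,0,0],[0,0,0],[0,0,0],[0,0,0],[0,0,0],[0,0,0],[0,0,0],[0,0,0]], "hand": [0,0,0,0,0,0,0,0,0,0]}}

```text
time_s: 5.2
position: [0.5171, 0.2671, 0.1861]
tool_rot: [[-0.986, 0.167, -0.003], [0.167, 0.986, -0.001], [0.002, -0.001, -1.0]]
ft_force: [0.4, 0.8, -1.6]
grip_width: 0.0113
gripper_force: 39.1
```

```bash
python3 -c "
from h import *
o=observe();print(o['position'],o['grip_width'],o['gripper_force'],o['q'])
# target hover: press yaw about -2 => closing heading -2
go([.597,.0525,.17],-2)"
```

```text
[0.51711377 0.26706898 0.18611844] 0.011332628241739225 39.06965810805559 [ 1.56711805e+01  2.58243436e+01  7.06917958e+01 -7.95638952e-03
  8.36409008e+01 -6.47408296e+01]
turn z 13.735 then shift [-5.291  2.183  0.403] before-turn [-2.864 -4.956  0.402] q6 -64.7 t 5.2
```

```bash
cat >> h.py <<'E'
def path(pos,yaw,n=10,turnmax=1.0,fin=True):
    o=observe();R=np.array(o['tool_rot']);y=R[:,1];cur=np.degrees(np.arctan2(y[1],y[0]))
    dy=(yaw-cur+90)%180-90;d=(np.array(pos)-o['position'])/n
    t=np.clip(dy/6/n,-turnmax,turnmax);h=cur
    for j in range(n):
        a=np.radians(h);Y=np.array([np.cos(a),np.sin(a),0]);X=np.cross(Y,[0,0,-1]);print((np.array([X@d,Y@d,-d[2]])/.04).round(2).tolist(),end=',');h+=t*6
    print('turn z each',round(-t,3),'total',-dy/6)
E
python3 -c "
from h import *
path([.595,-.03,.17],-2)"
```

```text
[-0.32, -0.7, 0.04],[-0.39, -0.66, 0.04],[-0.45, -0.62, 0.04],[-0.52, -0.57, 0.04],[-0.57, -0.51, 0.04],[-0.62, -0.45, 0.04],[-0.67, -0.38, 0.04],[-0.7, -0.31, 0.04],[-0.73, -0.23, 0.04],[-0.75, -0.16, 0.04],turn z each 1.0 total 13.735498651813822
```

>>> {"op": "drive_tool", "data": {"offset": [[-0.32,-0.7,0.04],[-0.39,-0.66,0.04],[-0.45,-0.62,0.04],[-0.52,-0.57,0.04],[-0.57,-0.51,0.04],[-0.62,-0.45,0.04],[-0.67,-0.38,0.04],[-0.7,-0.31,0.04],[-0.73,-0.23,0.04],[-0.75,-0.16,0.04]], "turn": [[0,0,1],[0,0,1],[0,0,1],[0,0,1],[0,0,1],[0,0,1],[0,0,1],[0,0,1],[0,0,1],[0,0,1]], "hand": [0,0,0,0,0,0,0,0,0,0]}}

```text
time_s: 6.45
position: [0.5952, -0.0304, 0.1698]
tool_rot: [[-0.346, 0.938, -0.003], [0.938, 0.346, 0.001], [0.002, -0.003, -1.0]]
ft_force: [-0.3, 0.2, -1.4]
grip_width: 0.0113
gripper_force: 39.1
```

>>> {"op": "drive_tool", "data": {"offset": [[0,0,0],[0,0,0],[0,0,0],[0,0,0],[0,0,0],[0,0,0],[0,0,0],[0,0,0],[0,0,0],[0,0,0]], "turn": [[0,0,1],[0,0,1],[0,0,1],[0,0,0.73],[0,0,0],[0,0,0],[0,0,0],[0,0,0],[0,0,0],[0,0,0]], "hand": [0,0,0,0,0,0,0,0,0,0]}}

```text
time_s: 7.7
position: [0.5956, -0.0295, 0.1716]
tool_rot: [[0.034, 0.999, 0.0], [0.999, -0.034, -0.0], [-0.0, 0.0, -1.0]]
ft_force: [0.2, 0.9, -1.1]
grip_width: 0.011
gripper_force: 39.2
```

```bash
python3 - <<'E'
from h import *
o=observe();print(o['time_s'],o['position'],o['tool_rot'],np.abs(o['qvel']).max())
k=camera_info('wrist');i=get_image('wrist');cv2.imwrite('pics/w2.png',i)
np.savez('w2.npz',W=k['world_to_cam'],fx=k['fx'],cx=k['cx'],cy=k['cy'],fy=k['fy'])
cv2.imwrite('pics/w2b.png',cv2.resize(i,(800,600),interpolation=cv2.INTER_CUBIC))
E
```

```text
7.7 [ 0.59559766 -0.02952434  0.17155199] [[ 3.41462985e-02  9.99416844e-01  4.14618701e-05]
 [ 9.99416843e-01 -3.41462960e-02 -6.01632626e-05]
 [-5.87124088e-05  4.34920441e-05 -9.99999997e-01]] 0.10119469640441676
```

View pics/w2b.png

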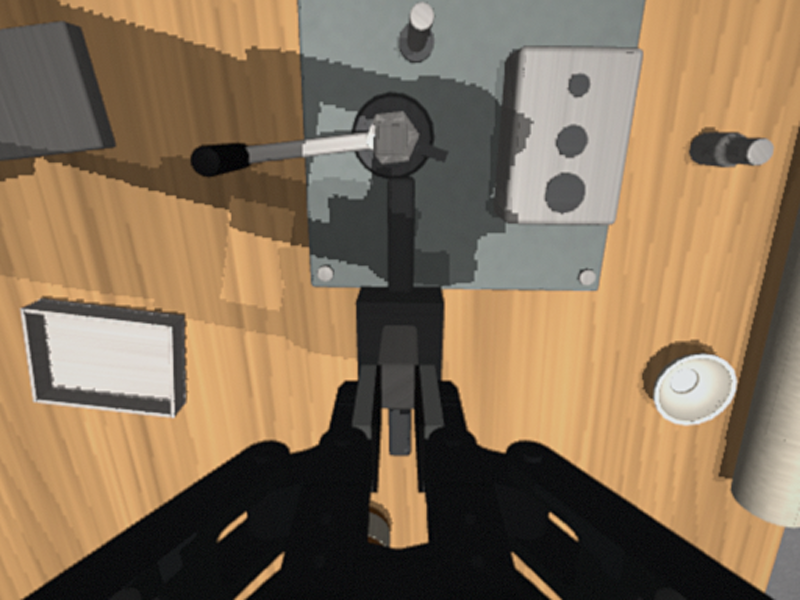

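The key is held straight, with its bar end at (400,180). The screw head shows at (395,138), the post top at (422,17) and the knob at (205,160). I'll enlarge the screw and bar.

```bash
python3 - <<'E'
import cv2,numpy as np
i=cv2.imread('pics/w2.png')
f=lambda x,s:cv2.convertScaleAbs(cv2.resize(x,None,fx=s,fy=s,interpolation=cv2.INTER_CUBIC),alpha=1.6,beta=15)
a=f(i[50:125,215:290],5.3);b=f(i[175:300,220:295],4.6)
c=np.zeros((580,800,3),np.uint8);c[:a.shape[0],:a.shape[1]]=a;c[:b.shape[0],420:420+b.shape[1]]=b
cv2.imwrite('pics/w2c.png',c)
E
```

```text
(no output)
```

View pics/w2c.png

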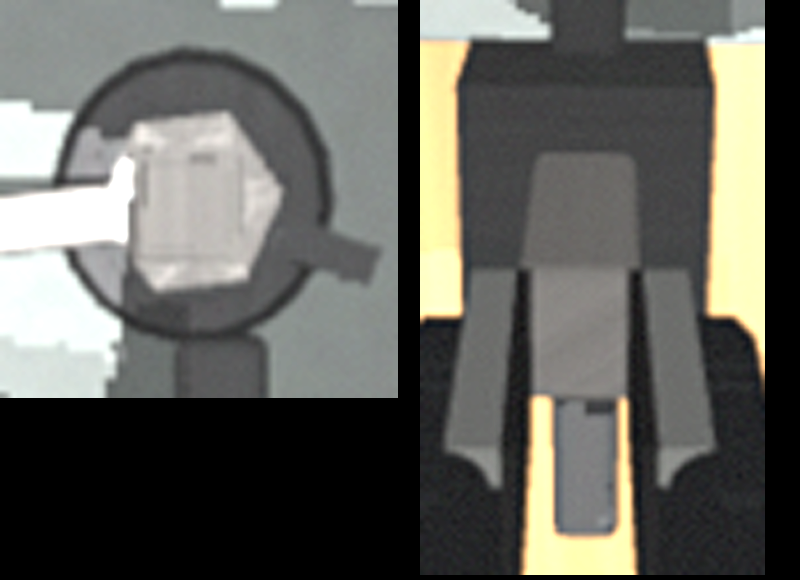

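```bash
python3 - <<'E'
from h import *
z=np.load('w2.npz');k={n:z[n] for n in('fx','fy','cx','cy')};k['world_to_cam']=z['W']
print('cam',np.linalg.inv(z['W'])[:3,3],onz(k,256,192,0))
A=lambda u,v:(u/5.3+215-.4,v/5.3+50-.4)
B=lambda u,v:((u-420)/4.6+220-.4,v/4.6+175-.4)
W=lambda u,v:(u*.64,v*.64)
t=.17155-.028
P={'scrTL':(A(137,148),.076),'scrBR':(A(246,262),.076),'scr':(A(192,205),.078),'endL':(A(177,337),t),'endR':(A(268,337),t),'far':(B(586,533),t+.01),'farL':(B(555,520),t+.01),'farR':(B(617,520),t+.01),
'blL':(B(460,85),t+.021),'blR':(B(713,85),t+.021),'blfront bottomL':(B(468,41),t),'bfbR':(B(707,41),t),'stemn':(B(582,268),t+.057),'stemf':(B(582,395),t+.057),'post':(W(422,15),.088),'postfoot':(W(417,47),.012),'knobtop':(W(205,160),.096),'c1':(W(313,288),.012),'c2':(W(597,290),.012),'washtip':(A(372,266),.032),'boss':(A(195,193),.03),
'dieTL':(W(520,48),.054),'dieBL':(W(511,220),.054)}
for n,(p,h) in P.items():print(n,onz(k,*p,h).round(4))
E
```

```text
cam [0.59896274 0.05472384 0.34188426] [ 0.59671946 -0.0707895   0.        ]
scrTL [0.5875 0.0589 0.076 ]
scrBR [0.6041 0.0411 0.076 ]
scr [0.5958 0.0501 0.078 ]
endL [0.5942 0.0361 0.1436]
endR [0.6052 0.0357 0.1436]
far [ 0.595  -0.0935  0.1536]
farL [ 0.59   -0.0907  0.1536]
farR [ 0.6002 -0.0911  0.1536]
blL [ 0.5803 -0.0105  0.1646]
blR [ 0.6149 -0.0117  0.1646]
blfront bottomL [ 0.5798 -0.0112  0.1436]
bfbR [ 0.6159 -0.0124  0.1436]
stemn [ 0.5967 -0.02    0.2006]
stemf [ 0.5962 -0.0368  0.2006]
post [0.6122 0.1053 0.088 ]
postfoot [0.6128 0.1028 0.012 ]
knobtop [0.5012 0.043  0.096 ]
c1 [ 0.5326 -0.0548  0.012 ]
c2 [ 0.7432 -0.0633  0.012 ]
washtip [0.6285 0.0374 0.032 ]
boss [0.5959 0.0514 0.03  ]
dieTL [0.6676 0.0943 0.054 ]
dieBL [ 0.6671 -0.0007  0.054 ]
```

```bash
python3 -c "
from h import *
go([.594,.0496,.121],-2)"
```

```text
turn z 0.007 then shift [ 1.976 -0.109  1.264] before-turn [ 1.976 -0.108  1.264] q6 -12.2 t 7.75
```

>>> {"op": "drive_tool", "data": {"offset": [[0.5,-0.03,0],[0.5,-0.03,0],[0.5,-0.03,0],[0.48,-0.02,0],[0,0,0.4],[0,0,0.5],[0,0,0.36],[0,0,0],[0,0,0],[0,0,0]], "turn": [[0,0,0],[0,0,0],[0,0,0],[0,0,0],[0,0,0],[0,0,0],[0,0,0],[0,0,0],[0,0,0],[0,0,0]], "hand": [0,0,0,0,0,0,0,0,0,0]}}

```text
time_s: 9.0
position: [0.5943, 0.0498, 0.1219]
tool_rot: [[0.034, 0.999, 0.001], [0.999, -0.034, -0.0], [-0.0, 0.001, -1.0]]
ft_force: [-0.6, 0.1, -2.2]
grip_width: 0.0112
gripper_force: 39.2
```

```bash
python3 - <<'E'
from h import *
o=observe();print(o['time_s'],o['position'],o['ft_force'])
a=get_image('scene');b=get_image('side');cv2.imwrite('pics/a3.png',a);cv2.imwrite('pics/b3.png',b)
S=camera_info('scene');D=camera_info('side');p=np.array([.594,.05,.08])
print(proj(S,p),proj(D,p))
f=lambda x,q:cv2.convertScaleAbs(cv2.resize(x[int(q[1])-45:int(q[1])+35,int(q[0])-40:int(q[0])+40],None,fx=5,fy=5,interpolation=cv2.INTER_CUBIC),alpha=1.5,beta=15)
cv2.imwrite('pics/h3.png',np.hstack([f(a,proj(S,p)),f(b,proj(D,p))]))
E
```

```text
9.0 [0.5943069  0.04975538 0.12191047] [-0.60821275  0.14053596 -2.2358242 ]
[250.60605443 233.68804984] [282.03314792 190.83830623]
```

View pics/h3.png

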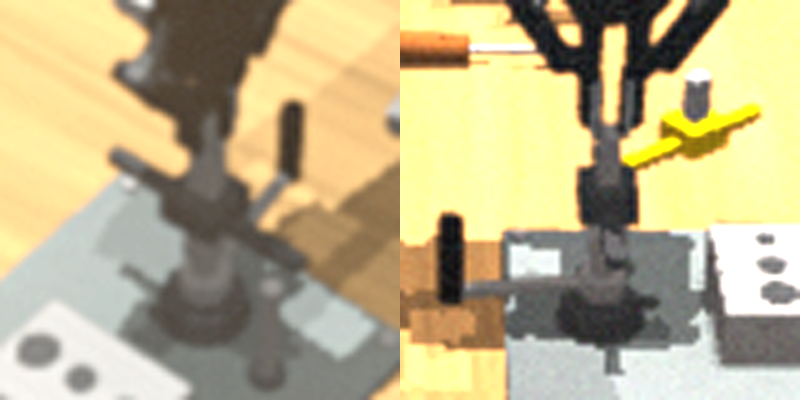

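>>> {"op": "drive_tool", "data": {"offset": [[0,0,0.2],[0,0,0.1],[0,0,0.05],[0,0,0.05],[0,0,0.05],[0,0,0.05],[0,0,0],[0,0,0],[0,0,0],[0,0,0]], "turn": [[0,0,0],[0,0,0],[0,0,0],[0,0,0],[0,0,0],[0,0,0],[0,0,0],[0,0,0],[0,0,0],[0,0,0]], "hand": [0,0,0,0,0,0,0,0,0,0]}}

```text
time_s: 10.35
position: [0.5939, 0.0498, 0.1012]
tool_rot: [[0.034, 0.999, 0.0], [0.999, -0.034, -0.0], [-0.0, 0.0, -1.0]]
ft_force: [-0.1, -0.5, -1.9]
grip_width: 0.011
gripper_force: 39.2
```

>>> {"op": "drive_tool", "data": {"offset": [[0,0,0.03],[0,0,0.03],[0,0,0.03],[0,0,0.03],[0,0,0],[0,0,0],[0,0,0],[0,0,0],[0,0,0],[0,0,0]], "turn": [[0,0,0],[0,0,0],[0,0,0],[0,0,0],[0,0,0],[0,0,0],[0,0,0],[0,0,0],[0,0,0],[0,0,0]], "hand": [0,0,0,0,0,0,0,0,0,0]}}

```text
time_s: 11.6
position: [0.5939, 0.0498, 0.0963]
tool_rot: [[0.034, 0.999, -0.0], [0.999, -0.034, 0.0], [0.0, -0.0, -1.0]]
ft_force: [0.0, -0.6, -2.0]
grip_width: 0.0113
gripper_force: 39.2
```

>>> {"op": "drive_tool", "data": {"offset": [[0,0,0.03],[0,0,0.03],[0,0,0.02],[0,0,0.01],[0,0,0],[0,0,0],[0,0,0],[0,0,0],[0,0,0],[0,0,0]], "turn": [[0,0,0],[0,0,0],[0,0,0],[0,0,0],[0,0,0],[0,0,0],[0,0,0],[0,0,0],[0,0,0],[0,0,0]], "hand": [0,0,0,0,0,0,0,0,0,0]}}

```text
time_s: 12.85
position: [0.594, 0.0498, 0.0928]
tool_rot: [[0.034, 0.999, 0.0], [0.999, -0.034, -0.0], [0.0, 0.0, -1.0]]
ft_force: [0.0, -1.2, 1.8]
grip_width: 0.0112
gripper_force: 39.8
```

>>> {"op": "drive_tool", "data": {"offset": [[0,0,0],[0,0,0],[0,0,0],[0,0,-0.1],[0,0,-0.3],[0,0,-0.4],[0,0,-0.4],[0,0,-0.4],[0,0,-0.2],[0,0,0]], "turn": [[0,0,0],[0,0,0],[0,0,0],[0,0,0],[0,0,0],[0,0,0],[0,0,0],[0,0,0],[0,0,0],[0,0,0]], "hand": [0.35,0.35,0.35,0.35,0.35,0.35,0.35,0.35,0.35,0.35]}}

```text
time_s: 14.1
position: [0.5941, 0.0498, 0.1654]
tool_rot: [[0.034, 0.999, 0.001], [0.999, -0.034, -0.0], [-0.0, 0.001, -1.0]]
ft_force: [0.5, -0.2, 0.5]
grip_width: 0.0297
gripper_force: 0.0
```

```bash
python3 -c "
from h import *
o=observe();print(o['position'],o['ft_force'],o['q'][0])
path([.45,.044,.16],88)"
```

```text
[0.59408344 0.0497856  0.16538484] [ 0.54138138 -0.17672752  0.49161239] -6.577399287973032
[-0.03, -0.36, 0.01],[0.01, -0.36, 0.01],[0.05, -0.36, 0.01],[0.09, -0.35, 0.01],[0.12, -0.34, 0.01],[0.16, -0.32, 0.01],[0.19, -0.31, 0.01],[0.22, -0.29, 0.01],[0.25, -0.26, 0.01],[0.28, -0.23, 0.01],turn z each -1.0 total -14.993677437882596
```

>>> {"op": "drive_tool", "data": {"offset": [[-0.03,-0.36,0],[0.01,-0.36,0],[0.05,-0.36,0],[0.09,-0.35,0],[0.12,-0.34,0],[0.16,-0.32,0],[0.19,-0.31,0],[0.22,-0.29,0],[0,0,0],[0,0,0]], "turn": [[0,0,-1],[0,0,-1],[0,0,-1],[0,0,-1],[0,0,-1],[0,0,-1],[0,0,-1],[0,0,-1],[0,0,-1],[0,0,-1]], "hand": [0.45,0.45,0.45,0.45,0.45,0.45,0.45,0.45,0.45,0.45]}}

```text
time_s: 15.35
position: [0.4779, 0.0451, 0.1643]
tool_rot: [[-0.85, 0.527, -0.001], [0.527, 0.85, 0.0], [0.001, -0.0, -1.0]]
ft_force: [-0.2, 0.6, -0.9]
grip_width: 0.0385
gripper_force: 0.0
```

>>> {"op": "drive_tool", "data": {"offset": [[0,0,0],[0,0,0],[0,0,0],[0,0,0],[0,0,0],[0,0,0],[0,0,0],[0,0,0],[0,0,0],[0,0,0]], "turn": [[0,0,-1],[0,0,-1],[0,0,-1],[0,0,-1],[0,0,-1],[0,0,0],[0,0,0],[0,0,0],[0,0,0],[0,0,0]], "hand": [0.45,0.45,0.45,0.45,0.45,0.45,0.45,0.45,0.45,0.45]}}

```text
time_s: 16.6
position: [0.4783, 0.0451, 0.1647]
tool_rot: [[-0.999, 0.035, -0.0], [0.035, 0.999, -0.0], [0.0, -0.0, -1.0]]
ft_force: [0.7, 0.3, -0.5]
grip_width: 0.0386
gripper_force: 0.0
```

```bash
python3 - <<'E'
from h import *
o=observe();print(o['time_s'],o['position'],o['tool_rot'],np.abs(o['qvel']).max(),o['q'])
k=camera_info('wrist');i=get_image('wrist');cv2.imwrite('pics/w4.png',i)
np.savez('w4.npz',W=k['world_to_cam'],fx=k['fx'],cx=k['cx'],cy=k['cy'],fy=k['fy'])
cv2.imwrite('pics/w4b.png',cv2.convertScaleAbs(cv2.resize(i,(800,600),interpolation=cv2.INTER_CUBIC),alpha=1.4,beta=15))
E
```

```text
16.6 [0.47831176 0.0451172  0.16472393] [[-9.99403124e-01  3.45455547e-02 -1.94199409e-05]
 [ 3.45455553e-02  9.99403124e-01 -2.82375287e-05]
 [ 1.84328685e-05 -2.88915470e-05 -9.99999999e-01]] 0.11009483557084167 [-8.76681032e+00  1.68822146e+01  8.88076533e+01 -1.83701715e-03
  7.43109852e+01 -9.67866052e+01]
```

View pics/w4b.png

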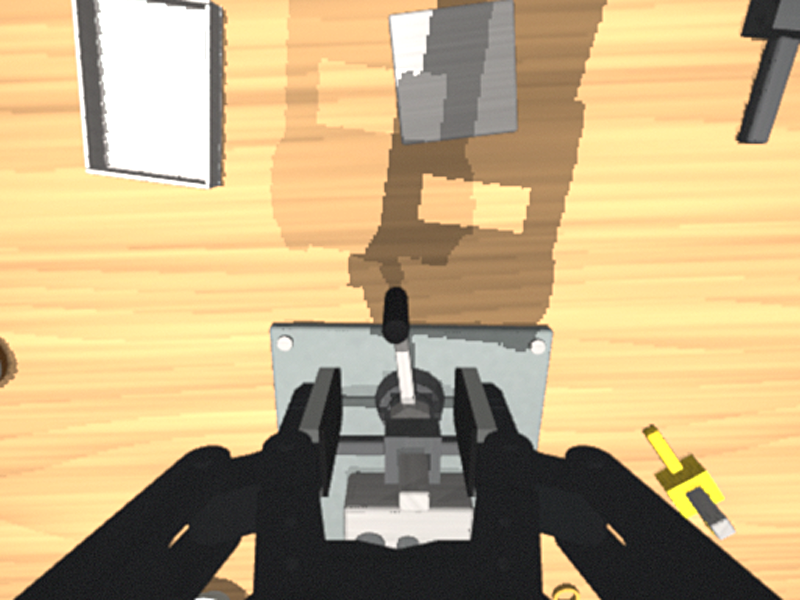

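The knob top is at (396,330). The key is seated with its stem top at (414,499), and its bar runs left-right at row 445.

```bash
python3 - <<'E'
from h import *
z=np.load('w4.npz');k={n:z[n] for n in('fx','fy','cx','cy')};k['world_to_cam']=z['W']
W=lambda u,v:(u*.64,v*.64)
for n,p,h in [('knob',(396,330),.096),('knobfoot',(397,298),.046),('stem',(414,499),.122)]:print(n,onz(k,*W(*p),h).round(4))
for x in(.498,.5015):go([x,.045,.07],90)
E
```

```text
knob [0.4992 0.0433 0.096 ]
knobfoot [0.4984 0.0439 0.046 ]
stem [0.5924 0.0504 0.122 ]
turn z -0.329 then shift [-0.492 -0.003  2.368] before-turn [-0.492  0.014  2.368] q6 -96.8 t 16.65
turn z -0.329 then shift [-0.579 -0.003  2.368] before-turn [-0.579  0.017  2.368] q6 -96.8 t 16.65
```

```bash
python3 -c "
from h import *
go([.4995,.0437,.066],93.6)"
```

```text
turn z -0.929 then shift [-0.526 -0.069  2.468] before-turn [-0.53  -0.018  2.468] q6 -96.8 t 16.65
```

>>> {"op": "drive_tool", "data": {"offset": [[-0.53,-0.02,0],[0,0,0.4],[0,0,0.5],[0,0,0.5],[0,0,0.5],[0,0,0.4],[0,0,0.17],[0,0,0],[0,0,0],[0,0,0]], "turn": [[0,0,-0.93],[0,0,0],[0,0,0],[0,0,0],[0,0,0],[0,0,0],[0,0,0],[0,0,0],[0,0,0],[0,0,0]], "hand": [0.45,0.45,0.45,0.45,0.45,0.45,0.45,0.45,0.45,0.45]}}

```text
time_s: 17.9
position: [0.4998, 0.0436, 0.0664]
tool_rot: [[-0.998, -0.063, 0.001], [-0.063, 0.998, -0.0], [-0.001, -0.0, -1.0]]
ft_force: [-0.9, 0.0, -0.3]
grip_width: 0.0383
gripper_force: 0.0
```

>>> {"op": "drive_tool", "data": {"offset": [[0,0,0],[0,0,0],[0,0,0],[0,0,0],[0,0,0],[0,0,0],[0,0,0],[0,0,0],[0,0,0],[0,0,0]], "turn": [[0,0,0],[0,0,0],[0,0,0],[0,0,0],[0,0,0],[0,0,0],[0,0,0],[0,0,0],[0,0,0],[0,0,0]], "hand": [0.35,0.3,0.25,0.2,0.15,0.1,0.05,0,0,0], "newtons": 30}}

```text
time_s: 19.15
position: [0.4994, 0.0436, 0.0659]
tool_rot: [[-0.998, -0.063, -0.0], [-0.063, 0.998, 0.0], [0.0, 0.0, -1.0]]
ft_force: [-1.5, -0.9, 2.5]
grip_width: 0.0123
gripper_force: 29.3
```

```bash
python3 -c "
from h import *
o=observe();print(o['time_s'],o['position'],o['ft_force'],o['grip_width'])
d=np.array(o['position'])[:2]-[.594,.0498];print(np.hypot(*d),np.degrees(np.arctan2(d[1],d[0])))"
```

```text
19.15 [0.49940769 0.04363228 0.06592333] [-1.51804233 -0.90515846  2.45638449] 0.012281762337555468
0.09479317913683219 -176.2694122007453
```

>>> {"op": "drive_tool", "data": {"offset": [[-0.002,0.124,0],[-0.003,0.124,0],[-0.003,0.124,0],[-0.003,0.124,0],[-0.003,0.124,0],[-0.003,0.124,0],[-0.003,0.124,0],[0,0,0],[0,0,0],[0,0,0]], "turn": [[0,0,0.5],[0,0,0.5],[0,0,0.5],[0,0,0.5],[0,0,0.5],[0,0,0.5],[0,0,0.5],[0,0,0],[0,0,0],[0,0,0]], "hand": [0,0,0,0,0,0,0,0,0,0]}}

```text
time_s: 20.4
position: [0.5033, 0.0778, 0.0659]
tool_rot: [[-0.954, 0.298, -0.0], [0.298, 0.954, 0.0], [0.0, 0.0, -1.0]]
ft_force: [-2.9, 0.6, 3.1]
grip_width: 0.0126
gripper_force: 29.6
```

```bash
cat >> h.py <<'E'
def st():
    o=observe();R=np.array(o['tool_rot']);f=R.T@np.array(o['ft_force'])
    d=np.array(o['position'])[:2]-[.594,.0498]
    print('t',round(o['time_s'],2),'r',np.hypot(*d).round(4),'ang',(np.degrees(np.arctan2(d[1],d[0]))%360).round(2),'heading',np.degrees(np.arctan2(R[1,1],R[0,1])).round(2),'f tool',f.round(2),'q6',o['q'][5].round(1))
E
python3 -c "
from h import *
st()"
```

```text
t 20.4 r 0.0949 ang 162.82 heading 72.64 f tool [ 2.97 -0.31 -3.08] q6 -77.2
```

>>> {"op": "drive_tool", "data": {"offset": [[0,0.018,0],[0,0.018,0],[0,0.018,0],[0,0.018,0],[0,0.018,0],[0,0.018,0],[0,0.018,0],[0,0,0],[0,0,0],[0,0,0]], "turn": [[0,0,0.072],[0,0,0.072],[0,0,0.072],[0,0,0.072],[0,0,0.072],[0,0,0.072],[0,0,0.072],[0,0,0],[0,0,0],[0,0,0]], "hand": [0,0,0,0,0,0,0,0,0,0]}}

```text
time_s: 21.65
position: [0.5051, 0.0828, 0.0659]
tool_rot: [[-0.937, 0.349, -0.0], [0.349, 0.937, 0.0], [0.0, 0.0, -1.0]]
ft_force: [-4.9, 0.1, 4.5]
grip_width: 0.0125
gripper_force: 30.0
```

>>> {"op": "drive_tool", "data": {"offset": [[0.006,0.018,-0.005],[0.006,0.018,-0.005],[0,0.018,0],[0,0.018,0],[0,0.018,0],[0,0.018,0],[0,0.018,0],[0,0,0],[0,0,0],[0,0,0]], "turn": [[0,0,0.072],[0,0,0.072],[0,0,0.072],[0,0,0.072],[0,0,0.072],[0,0,0.072],[0,0,0.072],[0,0,0],[0,0,0],[0,0,0]], "hand": [0,0,0,0,0,0,0,0,0,0]}}

```text
time_s: 22.9
position: [0.5067, 0.0875, 0.0663]
tool_rot: [[-0.918, 0.398, 0.0], [0.398, 0.918, -0.0], [-0.0, 0.0, -1.0]]
ft_force: [1.2, -0.6, -2.1]
grip_width: 0.0123
gripper_force: 29.2
```

>>> {"op": "drive_tool", "data": {"offset": [[0,0.018,0.002],[0,0.018,0],[0,0.018,0],[0,0.018,0],[0,0.018,0],[0,0.018,0],[0,0.018,0],[0,0,0],[0,0,0],[0,0,0]], "turn": [[0,0,0.072],[0,0,0.072],[0,0,0.072],[0,0,0.072],[0,0,0.072],[0,0,0.072],[0,0,0.072],[0,0,0],[0,0,0],[0,0,0]], "hand": [0,0,0,0,0,0,0,0,0,0]}}

```text
time_s: 24.15
position: [0.5087, 0.0921, 0.0663]
tool_rot: [[-0.895, 0.446, 0.0], [0.446, 0.895, 0.0], [-0.0, 0.0, -1.0]]
ft_force: [1.7, -0.1, -2.2]
grip_width: 0.0123
gripper_force: 29.2
```

```bash
python3 -c "
from h import *
st()"
```

```text
t 24.15 r 0.0952 ang 153.63 heading 63.54 f tool [-1.54  0.61  2.24] q6 -66.4
```

>>> {"op": "drive_tool", "data": {"offset": [[-0.003,0.018,0.003],[0,0.018,0],[0,0.018,0],[-0.003,0.018,0],[0,0.018,0],[0,0.018,0],[0,0.018,0],[0,0,0],[0,0,0],[0,0,0]], "turn": [[0,0,0.072],[0,0,0.072],[0,0,0.072],[0,0,0.072],[0,0,0.072],[0,0,0.072],[0,0,0.072],[0,0,0],[0,0,0],[0,0,0]], "hand": [0,0,0,0,0,0,0,0,0,0]}}

```text
time_s: 25.4
position: [0.5111, 0.0965, 0.0661]
tool_rot: [[-0.871, 0.492, -0.0], [0.492, 0.871, 0.0], [0.0, 0.0, -1.0]]
ft_force: [-2.0, -0.2, 0.8]
grip_width: 0.0122
gripper_force: 29.9
```

>>> {"op": "drive_tool", "data": {"offset": [[0,0.018,0],[0,0.018,0],[0,0.018,0],[-0.002,0.018,0],[0,0.018,0],[0,0.018,0],[0,0.018,0],[0,0,0],[0,0,0],[0,0,0]], "turn": [[0,0,0.072],[0,0,0.072],[0,0,0.072],[0,0,0.072],[0,0,0.072],[0,0,0.072],[0,0,0.072],[0,0,0],[0,0,0],[0,0,0]], "hand": [0,0,0,0,0,0,0,0,0,0]}}

```text
time_s: 26.65
position: [0.5138, 0.1008, 0.0661]
tool_rot: [[-0.843, 0.537, -0.0], [0.537, 0.843, 0.0], [0.0, 0.0, -1.0]]
ft_force: [-2.6, 0.8, 2.3]
grip_width: 0.0125
gripper_force: 30.3
```

>>> {"op": "drive_tool", "data": {"offset": [[0.005,0.018,-0.002],[0,0.018,0],[0,0.018,0],[0,0.018,0],[0,0.018,0],[0,0.018,0],[0,0.018,0],[0,0,0],[0,0,0],[0,0,0]], "turn": [[0,0,0.072],[0,0,0.072],[0,0,0.072],[0,0,0.072],[0,0,0.072],[0,0,0.072],[0,0,0.072],[0,0,0],[0,0,0],[0,0,0]], "hand": [0,0,0,0,0,0,0,0,0,0]}}

```text
time_s: 27.9
position: [0.5166, 0.105, 0.0662]
tool_rot: [[-0.814, 0.581, 0.0], [0.581, 0.814, 0.0], [-0.0, 0.0, -1.0]]
ft_force: [-2.0, 0.6, 0.9]
grip_width: 0.0124
gripper_force: 29.9
```

>>> {"op": "drive_tool", "data": {"offset": [[0,0.018,0],[0,0.018,0],[0,0.018,0],[0,0.018,0],[0,0.018,0],[0,0.018,0],[0,0.018,0],[0,0,0],[0,0,0],[0,0,0]], "turn": [[0,0,0.072],[0,0,0.072],[0,0,0.072],[0,0,0.072],[0,0,0.072],[0,0,0.072],[0,0,0.072],[0,0,0],[0,0,0],[0,0,0]], "hand": [0,0,0,0,0,0,0,0,0,0]}}

```text
time_s: 29.15
position: [0.5196, 0.1091, 0.0662]
tool_rot: [[-0.782, 0.623, 0.0], [0.623, 0.782, 0.0], [-0.0, 0.0, -1.0]]
ft_force: [-1.2, 1.0, 1.0]
grip_width: 0.0126
gripper_force: 30.0
```

>>> {"op": "drive_tool", "data": {"offset": [[0,0.018,0],[0,0.018,0],[0,0.018,0],[0,0.018,0],[0,0.018,0],[0,0.018,0],[0,0.018,0],[0,0,0],[0,0,0],[0,0,0]], "turn": [[0,0,0.072],[0,0,0.072],[0,0,0.072],[0,0,0.072],[0,0,0.072],[0,0,0.072],[0,0,0.072],[0,0,0],[0,0,0],[0,0,0]], "hand": [0,0,0,0,0,0,0,0,0,0]}}

```text
time_s: 30.4
position: [0.5228, 0.113, 0.0662]
tool_rot: [[-0.748, 0.664, 0.0], [0.664, 0.748, 0.0], [-0.0, 0.0, -1.0]]
ft_force: [-1.4, 0.6, 1.7]
grip_width: 0.0123
gripper_force: 30.0
```

>>> {"op": "drive_tool", "data": {"offset": [[0,0.018,0],[0,0.018,0],[0,0.018,0],[0,0.018,0],[0,0.018,0],[0,0.018,0],[0,0.018,0],[0,0,0],[0,0,0],[0,0,0]], "turn": [[0,0,0.072],[0,0,0.072],[0,0,0.072],[0,0,0.072],[0,0,0.072],[0,0,0.072],[0,0,0.072],[0,0,0],[0,0,0],[0,0,0]], "hand": [0,0,0,0,0,0,0,0,0,0]}}

```text
time_s: 31.65
position: [0.5262, 0.1167, 0.0662]
tool_rot: [[-0.712, 0.702, 0.0], [0.702, 0.712, 0.0], [-0.0, 0.0, -1.0]]
ft_force: [-2.5, 2.0, 2.4]
grip_width: 0.0123
gripper_force: 30.1
```

```bash
python3 -c "
from h import *
st()"
```

```text
t 31.65 r 0.0952 ang 135.41 heading 45.4 f tool [ 3.14 -0.32 -2.36] q6 -45.5
```

>>> {"op": "drive_tool", "data": {"offset": [[0.006,0.018,-0.003],[0,0.018,0],[0,0.018,0],[0,0.018,0],[0,0.018,0],[0,0.018,0],[0,0.018,0],[0,0,0],[0,0,0],[0,0,0]], "turn": [[0,0,0.072],[0,0,0.072],[0,0,0.072],[0,0,0.072],[0,0,0.072],[0,0,0.072],[0,0,0.072],[0,0,0],[0,0,0],[0,0,0]], "hand": [0,0,0,0,0,0,0,0,0,0]}}

```text
time_s: 32.9
position: [0.5297, 0.1203, 0.0663]
tool_rot: [[-0.674, 0.739, 0.0], [0.739, 0.674, -0.0], [-0.0, 0.0, -1.0]]
ft_force: [-0.4, 0.4, -1.2]
grip_width: 0.012
gripper_force: 29.6
```

>>> {"op": "drive_tool", "data": {"offset": [[0,0.018,0],[0,0.018,0],[0,0.018,0],[0,0.018,0],[0,0.018,0],[0,0.018,0],[0,0.018,0],[0,0,0],[0,0,0],[0,0,0]], "turn": [[0,0,0.072],[0,0,0.072],[0,0,0.072],[0,0,0.072],[0,0,0.072],[0,0,0.072],[0,0,0.072],[0,0,0],[0,0,0],[0,0,0]], "hand": [0,0,0,0,0,0,0,0,0,0]}}

```text
time_s: 34.15
position: [0.5335, 0.1236, 0.0663]
tool_rot: [[-0.634, 0.773, 0.0], [0.773, 0.634, 0.0], [-0.0, 0.0, -1.0]]
ft_force: [0.0, -0.4, 0.3]
grip_width: 0.0123
gripper_force: 29.6
```

>>> {"op": "drive_tool", "data": {"offset": [[0,0.018,0],[0,0.018,0],[0,0.018,0],[0,0.018,0],[0,0.018,0],[0,0.018,0],[0,0.018,0],[0,0,0],[0,0,0],[0,0,0]], "turn": [[0,0,0.072],[0,0,0.072],[0,0,0.072],[0,0,0.072],[0,0,0.072],[0,0,0.072],[0,0,0.072],[0,0,0],[0,0,0],[0,0,0]], "hand": [0,0,0,0,0,0,0,0,0,0]}}

```text
time_s: 35.4
position: [0.5374, 0.1268, 0.0664]
tool_rot: [[-0.592, 0.806, 0.0], [0.806, 0.592, 0.0], [-0.0, 0.0, -1.0]]
ft_force: [-0.5, -0.0, 1.0]
grip_width: 0.0121
gripper_force: 29.6
```

>>> {"op": "drive_tool", "data": {"offset": [[0,0.018,0],[0,0.018,0],[0,0.018,0],[0,0.018,0],[0,0.018,0],[0,0.018,0],[0,0.018,0],[0,0,0],[0,0,0],[0,0,0]], "turn": [[0,0,0.072],[0,0,0.072],[0,0,0.072],[0,0,0.072],[0,0,0.072],[0,0,0.072],[0,0,0.072],[0,0,0],[0,0,0],[0,0,0]], "hand": [0,0,0,0,0,0,0,0,0,0]}}

```text
time_s: 36.65
position: [0.5415, 0.1296, 0.0664]
tool_rot: [[-0.549, 0.836, 0.0], [0.836, 0.549, 0.0], [-0.0, 0.0, -1.0]]
ft_force: [-0.3, 0.2, 1.0]
grip_width: 0.0118
gripper_force: 29.7
```

>>> {"op": "drive_tool", "data": {"offset": [[0,0.018,0],[0,0.018,0],[0,0.018,0],[0,0.018,0],[0,0.018,0],[0,0.018,0],[0,0.018,0],[0,0,0],[0,0,0],[0,0,0]], "turn": [[0,0,0.072],[0,0,0.072],[0,0,0.072],[0,0,0.072],[0,0,0.072],[0,0,0.072],[0,0,0.072],[0,0,0],[0,0,0],[0,0,0]], "hand": [0,0,0,0,0,0,0,0,0,0]}}

```text
time_s: 37.9
position: [0.5457, 0.1323, 0.0663]
tool_rot: [[-0.504, 0.864, -0.0], [0.864, 0.504, -0.0], [0.0, -0.0, -1.0]]
ft_force: [-2.6, -0.2, 0.4]
grip_width: 0.0123
gripper_force: 29.8
```

```bash
python3 -c "
from h import *
st()"
```

```text
t 37.9 r 0.0956 ang 120.34 heading 30.29 f tool [ 1.11 -2.4  -0.44] q6 -28.7
```

>>> {"op": "drive_tool", "data": {"offset": [[0,0.01,0],[0,0.01,0],[0,0.01,0],[0,0.01,0],[0,0.01,0],[0,0,0],[0,0,0],[0,0,0],[0,0,0],[0,0,0]], "turn": [[0,0,0.04],[0,0,0.04],[0,0,0.04],[0,0,0.04],[0,0,0.04],[0,0,0],[0,0,0],[0,0,0],[0,0,0],[0,0,0]], "hand": [0,0,0,0,0,0,0,0,0,0]}}

```text
time_s: 39.15
position: [0.5475, 0.1333, 0.0663]
tool_rot: [[-0.486, 0.874, -0.0], [0.874, 0.486, -0.0], [0.0, -0.0, -1.0]]
ft_force: [-3.2, 0.2, 2.0]
grip_width: 0.0118
gripper_force: 29.9
```

```bash
python3 -c "
from h import *
st()"
```

```text
t 39.15 r 0.0956 ang 119.11 heading 29.09 f tool [ 1.76 -2.66 -2.04] q6 -27.4
```

>>> {"op": "drive_tool", "data": {"offset": [[0,0.015,0],[0,0.015,0],[0,0.015,0],[0,0.015,0],[0,0.015,0],[0,0,0],[0,0,0],[0,0,0],[0,0,0],[0,0,0]], "turn": [[0,0,0.06],[0,0,0.06],[0,0,0.06],[0,0,0.06],[0,0,0.06],[0,0,0],[0,0,0],[0,0,0],[0,0,0],[0,0,0]], "hand": [0,0,0,0,0,0,0,0,0,0]}}

```text
time_s: 40.4
position: [0.5501, 0.1347, 0.0663]
tool_rot: [[-0.458, 0.889, -0.0], [0.889, 0.458, -0.0], [-0.0, -0.0, -1.0]]
ft_force: [-4.1, 0.0, 0.9]
grip_width: 0.0123
gripper_force: 29.9
```

```bash
python3 -c "
from h import *
st()"
```

```text
t 40.4 r 0.0956 ang 117.32 heading 27.28 f tool [ 1.93 -3.66 -0.9 ] q6 -25.5
```

>>> {"op": "drive_tool", "data": {"offset": [[0,0.015,0],[0,0.015,0],[0,0.015,0],[0,0.005,0],[0,0,0],[0,0,0],[0,0,0],[0,0,0],[0,0,0],[0,0,0]], "turn": [[0,0,0.06],[0,0,0.06],[0,0,0.06],[0,0,0.02],[0,0,0],[0,0,0],[0,0,0],[0,0,0],[0,0,0],[0,0,0]], "hand": [0,0,0,0,0,0,0,0,0,0]}}

```text
time_s: 41.65
position: [0.5519, 0.1356, 0.0663]
tool_rot: [[-0.439, 0.898, -0.0], [0.898, 0.439, 0.0], [0.0, -0.0, -1.0]]
ft_force: [-5.2, 0.2, 1.6]
grip_width: 0.0122
gripper_force: 29.9
```

```bash
python3 -c "
from h import *
st()
for i in range(6):
  cv2.imwrite('pics/n%d.png'%i,get_image('wrist'));o=observe();print((np.array(o['tool_rot']).T@o['ft_force']).round(2))"
```

```text
t 41.65 r 0.0956 ang 116.14 heading 26.07 f tool [ 2.43 -4.57 -1.63] q6 -24.2
[ 1.93 -4.61 -1.81]
[ 1.76 -4.78 -1.98]
[ 1.93 -4.44 -2.44]
[ 2.33 -4.45 -1.72]
[ 1.95 -4.62 -2.21]
[ 2.58 -4.28 -1.85]
```

>>> {"op": "drive_tool", "data": {"offset": [[0,0.015,0],[0,0.015,0],[0,0.015,0],[0,0.005,0],[0,0,0],[0,0,0],[0,0,0],[0,0,0],[0,0,0],[0,0,0]], "turn": [[0,0,0.06],[0,0,0.06],[0,0,0.06],[0,0,0.02],[0,0,0],[0,0,0],[0,0,0],[0,0,0],[0,0,0],[0,0,0]], "hand": [0,0,0,0,0,0,0,0,0,0]}}

```text
time_s: 43.2
position: [0.5536, 0.1365, 0.0663]
tool_rot: [[-0.421, 0.907, -0.0], [0.907, 0.421, -0.0], [0.0, -0.0, -1.0]]
ft_force: [-5.7, 1.1, 1.9]
grip_width: 0.0124
gripper_force: 29.9
```

```bash
python3 -c "
from h import *
st()"
```

```text
t 43.2 r 0.0957 ang 114.98 heading 24.87 f tool [ 3.42 -4.71 -1.85] q6 -22.9
```

>>> {"op": "drive_tool", "data": {"offset": [[0.005,0.015,0],[0,0.015,0],[0,0.015,0],[0,0.005,0],[0,0,0],[0,0,0],[0,0,0],[0,0,0],[0,0,0],[0,0,0]], "turn": [[0,0,0.06],[0,0,0.06],[0,0,0.06],[0,0,0.02],[0,0,0],[0,0,0],[0,0,0],[0,0,0],[0,0,0],[0,0,0]], "hand": [0,0,0,0,0,0,0,0,0,0]}}

```text
time_s: 44.45
position: [0.5552, 0.1374, 0.0662]
tool_rot: [[-0.401, 0.916, -0.001], [0.916, 0.401, -0.0], [0.0, -0.001, -1.0]]
ft_force: [-5.4, -0.5, 1.2]
grip_width: 0.0123
gripper_force: 29.8
```

```bash
python3 -c "
from h import *
st()"
```

```text
t 44.45 r 0.0958 ang 113.86 heading 23.67 f tool [ 1.73 -5.13 -1.17] q6 -21.6
```

Force is now 5.1 N and rising slowly, so the nut has bitten. I'll continue carefully.

>>> {"op": "drive_tool", "data": {"offset": [[0,0.015,0],[0,0.015,0],[0,0.015,0],[0,0.005,0],[0,0,0],[0,0,0],[0,0,0],[0,0,0],[0,0,0],[0,0,0]], "turn": [[0,0,0.06],[0,0,0.06],[0,0,0.06],[0,0,0.02],[0,0,0],[0,0,0],[0,0,0],[0,0,0],[0,0,0],[0,0,0]], "hand": [0,0,0,0,0,0,0,0,0,0]}}

```text
time_s: 45.7
position: [0.557, 0.1382, 0.0662]
tool_rot: [[-0.382, 0.924, -0.001], [0.924, 0.382, -0.0], [0.0, -0.001, -1.0]]
ft_force: [-6.0, 0.4, 2.3]
grip_width: 0.0122
gripper_force: 29.8
```

```bash
python3 -c "
from h import *
st()"
```

```text
t 45.7 r 0.0959 ang 112.72 heading 22.47 f tool [ 2.7  -5.4  -2.26] q6 -20.3
```

>>> {"op": "drive_tool", "data": {"offset": [[0,0.015,0],[0,0.015,0],[0,0.015,0],[0,0.005,0],[0,0,0],[0,0,0],[0,0,0],[0,0,0],[0,0,0],[0,0,0]], "turn": [[0,0,0.06],[0,0,0.06],[0,0,0.06],[0,0,0.02],[0,0,0],[0,0,0],[0,0,0],[0,0,0],[0,0,0],[0,0,0]], "hand": [0,0,0,0,0,0,0,0,0,0]}}

```text
time_s: 46.95
position: [0.5586, 0.139, 0.0661]
tool_rot: [[-0.363, 0.932, -0.002], [0.932, 0.363, -0.0], [0.0, -0.002, -1.0]]
ft_force: [-6.3, -0.9, 1.1]
grip_width: 0.0121
gripper_force: 29.8
```

```bash
python3 -c "
from h import *
st()"
```

```text
t 46.95 r 0.0959 ang 111.68 heading 21.27 f tool [ 1.41 -6.17 -1.11] q6 -19.1
```

>>> {"op": "drive_tool", "data": {"offset": [[0,0.015,0],[0,0.015,0],[0,0.015,0],[0,0,0],[0,0,0],[0,0,0],[0,0,0],[0,0,0],[0,0,0],[0,0,0]], "turn": [[0,0,0.06],[0,0,0.06],[0,0,0.06],[0,0,0],[0,0,0],[0,0,0],[0,0,0],[0,0,0],[0,0,0],[0,0,0]], "hand": [0,0,0,0,0,0,0,0,0,0]}}

```text
time_s: 48.2
position: [0.56, 0.1396, 0.066]
tool_rot: [[-0.345, 0.939, -0.002], [0.939, 0.345, -0.0], [0.0, -0.002, -1.0]]
ft_force: [-7.3, -0.3, 2.4]
grip_width: 0.0119
gripper_force: 29.8
```

```bash
python3 -c "
from h import *
st()
i=get_image('wrist');cv2.imwrite('pics/w5.png',i);cv2.imwrite('pics/w5b.png',cv2.convertScaleAbs(cv2.resize(i[150:384,100:412],(800,600),interpolation=cv2.INTER_CUBIC),alpha=1.5,beta=15))"
```

```text
t 48.2 r 0.096 ang 110.75 heading 20.2 f tool [ 2.22 -6.98 -2.4 ] q6 -17.9
```

View pics/w5b.png

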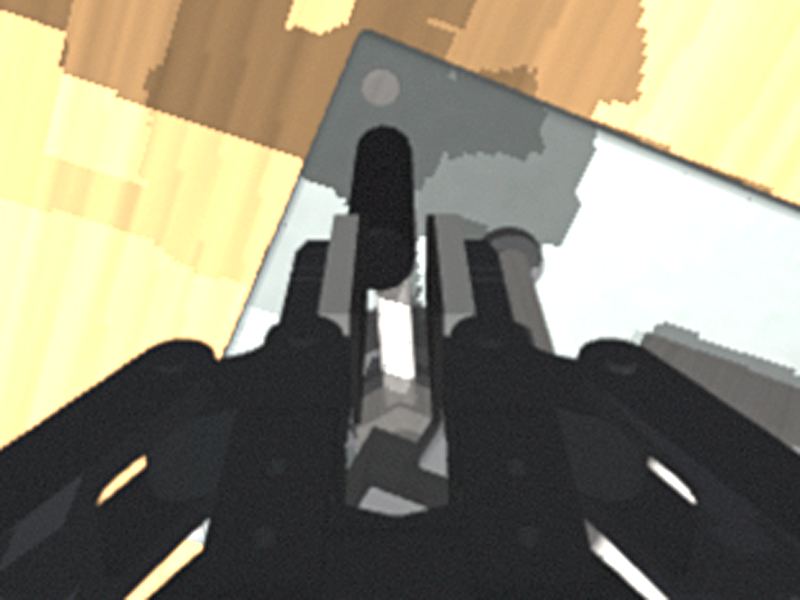

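The knob is between the pads at (385,260) and the post is at (515,240). The fingers hide most of the key, so I'll project its expected outline into this view to compare.

```bash
python3 - <<'E'
from h import *
k=camera_info('wrist');a=np.radians(88-1.);ex=np.array([np.cos(a),np.sin(a),0]);ey=np.array([-np.sin(a),np.cos(a),0]);c=np.array([.594,.0498,.065])
f=lambda p:((proj(k,p)-[100,150])*[800/312,600/234]).round(0).tolist()
print('barend',f(c+.066*ex-.0055*ey),f(c+.066*ex+.0055*ey),f(c+.066*ex-.0055*ey+[0,0,.01]),f(c+.066*ex+.0055*ey+[0,0,.01]))
print('bar@block',f(c+.018*ex-.0055*ey+[0,0,.01]),f(c+.018*ex+.0055*ey+[0,0,.01]))
print('block top',[f(c+[0,0,.021]+s*.018*ex+t*.018*ey) for s,t in((1,-1),(1,1),(-1,1),(-1,-1))])
print('block bot front',[f(c+.018*ex+t*.018*ey) for t in(-1,1)])
print('nut',f(c*[1,1,0]+[0,0,.048]),'post top',f(np.array([.6122,.1053,.088])),'foot',f(np.array([.6122,.1053,.012])),'knobtop',f([.56,.1396,.096]))
E
```

```text
barend [517.0, 319.0] [479.0, 305.0] [522.0, 343.0] [483.0, 328.0]
bar@block [443.0, 481.0] [405.0, 468.0]
block top [[490.0, 530.0], [360.0, 487.0], [308.0, 584.0], [432.0, 623.0]]
block bot front [[481.0, 466.0], [364.0, 425.0]]
nut [398.0, 447.0] post top [550.0, 422.0] foot [507.0, 255.0] knobtop [394.0, 255.0]
```

The visible block face and bar edge match the expected seated pose. Force at the knob is about 7.0 to 7.4 N, so it's tight. I'll ease off slightly, release and rise.

>>> {"op": "drive_tool", "data": {"offset": [[0,-0.01,0],[0,-0.005,0],[0,0,0],[0,0,0],[0,0,0],[0,0,0],[0,0,-0.2],[0,0,-0.5],[0,0,-0.5],[0,0,-0.5]], "turn": [[0,0,0],[0,0,0],[0,0,0],[0,0,0],[0,0,0],[0,0,0],[0,0,0],[0,0,0],[0,0,0],[0,0,0]], "hand": [0,0,0.4,0.4,0.4,0.4,0.4,0.4,0.4,0.4]}}

```text
time_s: 49.5
position: [0.5605, 0.1395, 0.1357]
tool_rot: [[-0.345, 0.938, 0.001], [0.938, 0.345, 0.0], [-0.0, 0.001, -1.0]]
ft_force: [0.3, 0.8, -0.2]
grip_width: 0.0343
gripper_force: 0.0
```

>>> {"op": "drive_tool", "data": {"offset": [[0,0,-0.4],[0.4,0,-0.2],[0.6,0,0],[0.6,0,0],[0.4,0,0],[0,0,0],[0,0,0],[0,0,0],[0,0,0],[0,0,0]], "turn": [[0,0,0],[0,0,0],[0,0,0],[0,0,0],[0,0,0],[0,0,0],[0,0,0],[0,0,0],[0,0,0],[0,0,0]], "hand": [0.4,0.4,0.4,0.4,0.4,0.4,0.4,0.4,0.4,0.4]}}

```text
time_s: 50.75
position: [0.5328, 0.2143, 0.1583]
tool_rot: [[-0.345, 0.939, -0.0], [0.939, 0.345, -0.0], [-0.0, -0.0, -1.0]]
ft_force: [0.2, 0.1, -0.7]
grip_width: 0.034
gripper_force: 0.0
```

```bash
python3 -c "
from h import *
st();print(observe()['position'],observe()['ft_force'])
k=camera_info('wrist');f=lambda p:proj(k,p).round(1).tolist()
c=np.array([.594,.0498,0])
print(f(c+[0,0,.03]),f([.56,.1396,.096]))
i=get_image('wrist');cv2.imwrite('pics/w6.png',i)
q=f(c+[0,0,.05]);x=int(np.clip(q[0]-100,0,312));y=int(np.clip(q[1]-100,0,234));print(x,y)
cv2.imwrite('pics/w6b.png',cv2.convertScaleAbs(cv2.resize(i[y:y+150,x:x+200],(800,600),interpolation=cv2.INTER_CUBIC),alpha=1.5,beta=15))"
```

```text
t 50.75 r 0.1755 ang 110.42 heading 20.18 f tool [0.07 0.21 0.72] q6 -10.1
[0.53276924 0.21427821 0.15832198] [ 0.17296239  0.13965806 -0.7195527 ]
[254.6, 307.3] [253.7, 272.8]
154 219
```

View pics/w6b.png

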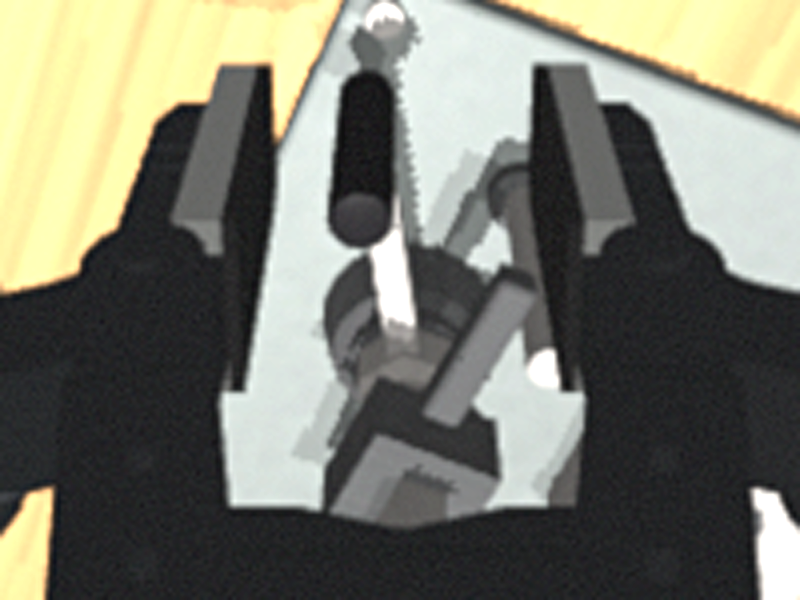

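```bash
python3 - <<'E'
from h import *
k=camera_info('wrist')
for n,(u,v),h in [('knobtop',(362,219),.096),('knobfoot',(368,82),.046),('posttop',(546,368),.088),('barendL',(502,268),.075),('barendR',(533,288),.075),('barinR',(456,426),.075),('barinL',(424,414),.075),('boltcorner',(385,18),.012)]:
  print(n,onz(k,u/4+154,v/4+219,h).round(4))
i=cv2.imread('pics/w5.png');j=cv2.imread('pics/w4.png')
E
```

```text
knobtop [0.5525 0.1358 0.096 ]
knobfoot [0.55   0.1427 0.046 ]
posttop [0.6114 0.1053 0.088 ]
barendL [0.5949 0.1201 0.075 ]
barendR [0.6045 0.1172 0.075 ]
barinR [0.6021 0.0692 0.075 ]
barinL [0.5927 0.07   0.075 ]
boltcorner [0.5531 0.1461 0.012 ]
```

```bash
python3 - <<'E'
from h import *
for n,old in(('side','b3.png'),('scene','a3.png')):
  k=camera_info(n);i=get_image(n);cv2.imwrite(f'pics/{n}7.png',i)
  for name,p in(('A .560',[.560,.1396]),('B .5525',[.5525,.136])):
    t=proj(k,p+[.096]);b=proj(k,p+[.05]);print(n,name,'top',t.round(1),'bot',b.round(1))
  t=proj(k,[.556,.138,.07]).astype(int);print(t)
  g=i.max(2);
  for v in range(t[1]-14,t[1]+12,2):print(v,t[0]-12,' '.join('%3d'%x for x in g[v,t[0]-12:t[0]+13]))
E
```

```text
side A .560 top [268.6 171.8] bot [268.3 183.9]
side B .5525 top [266.4 172.4] bot [266.1 184.5]
[267 178]
164 255 231 232 238 241 241 238 236 232 229 229 231 229 232 233 233 228 227 222 229 230 230 232 231 233 231
166 255 230 233 238 241 239 239 235 234 230 229 230 231 231 233 234 230 226 226 229 231 232 233 231 231 230
168 255 233 238 239 244 241 237 237 236 230 223 223 226 230 235 236 232 226 221 227 229 231 232 232 232 233
170 255 138 143 135 134 134 129 130 128 120 120 118 120 121 125 130 128 117 113 143 226 233 233 234 233 231
172 255 122 132 134 134 136 131 134 133 125  87  45  28  29  56 118 131 127 120 133 230 233 234 233 232 231
174 255 126 131 140 133 135 134 129 129 126  44  13  10  10  18  94 128 130 115 119 147 226 234 235 234 235
176 255 127 130 134 139 137 136 133 127 129  48  11   8  10  27  99 126 126 119 120 125 124 134 135 150 225
178 255  89  92 135 135 131 134 127 129 122  46  11  12   6  28 131 130 126 119 126 120 122 128 125 145 154
180 255 118 125 130 138 133 136 131 129 128  33   8  13  11  32 122 128 128 130 122 120 123 124 141 235 238
182 255  85  93 127 1
[... 1223 characters left out ...]
  40  40  37  73 135 162 164 163 164 160 156 152 151
242 272 165 168 171 173 173 174 173 172 173 168 125  63  39  40  40  86 152 170 170 167 156 146 144 145 146
244 272 153 153 154 157 155 157 164 169 169 152 106  53  39  39  43  92 152 170 168 159 150 149 150 149 148
246 272 127 131 133 134 137 139 144 146 147 135  95  51  39  38  57 115 157 164 155 150 149 151 152 151 152
248 272 108 107 103  96  95  94  94  90  90  86  65  42  36  37  78 139 164 160 153 152 152 150 149 148 150
250 272 122 121 120 122 122 121 121 123 121 116  98  82  83 107 144 165 160 153 152 154 154 155 154 154 151
252 272  86  84  90  96  98  97  97  99 100 105 109 103  99 110 137 159 159 154 152 152 151 150 151 153 155
```

```bash
python3 -c "
from h import *
go([.5520,.1362,.068],25.6);st()"
```

```text
turn z -0.901 then shift [-1.973 -0.41   2.258] before-turn [-2.003 -0.222  2.258] q6 -10.1 t 50.9
t 50.9 r 0.1757 ang 110.42 heading 20.19 f tool [-1.05  0.09 -0.08] q6 -10.1
```

>>> {"op": "drive_tool", "data": {"offset": [[-0.65,-0.07,0.2],[-0.65,-0.07,0.2],[-0.7,-0.08,0.3],[0,0,0.3],[0,0,0.5],[0,0,0.5],[0,0,0.26],[0,0,0],[0,0,0],[0,0,0]], "turn": [[0,0,0],[0,0,0],[0,0,-0.9],[0,0,0],[0,0,0],[0,0,0],[0,0,0],[0,0,0],[0,0,0],[0,0,0]], "hand": [0.4,0.4,0.4,0.4,0.4,0.4,0.4,0.3,0.3,0.3], "newtons": 60}}

```text
time_s: 52.15
position: [0.5524, 0.1365, 0.0686]
tool_rot: [[-0.432, 0.902, 0.001], [0.902, 0.432, 0.0], [-0.0, 0.001, -1.0]]
ft_force: [0.3, 0.1, 0.5]
grip_width: 0.0257
gripper_force: 0.0
```

>>> {"op": "drive_tool", "data": {"offset": [[0,0.04,0],[0,0.03,0],[0,0.03,0],[0,0.02,0],[0,0.02,0],[0,0.02,0],[0,0,0],[0,0,0],[0,0,0],[0,0,0]], "turn": [[0,0,0.1],[0,0,0.1],[0,0,0.1],[0,0,0.08],[0,0,0.08],[0,0,0.08],[0,0,0],[0,0,0],[0,0,0],[0,0,0]], "hand": [0.3,0.3,0.3,0.3,0.3,0.3,0.3,0.3,0.3,0.3]}}

```text
time_s: 53.4
position: [0.5578, 0.1391, 0.0679]
tool_rot: [[-0.38, 0.925, -0.0], [0.925, 0.38, -0.0], [-0.0, -0.0, -1.0]]
ft_force: [-0.0, 0.5, 0.2]
grip_width: 0.0258
gripper_force: 0.0
```

```bash
python3 -c "
from h import *
st();print(observe()['position'])"
```

```text
t 53.4 r 0.0963 ang 112.06 heading 22.36 f tool [ 0.43  0.17 -0.17] q6 -20.2
[0.55783227 0.13906569 0.06793239]
```

>>> {"op": "drive_tool", "data": {"offset": [[0,0.02,0],[0,0.02,0],[0,0.02,0],[0,0.01,0],[0,0,0],[0,0,0],[0,0,0],[0,0,0],[0,0,0],[0,0,0]], "turn": [[0,0,0.08],[0,0,0.08],[0,0,0.08],[0,0,0.04],[0,0,0],[0,0,0],[0,0,0],[0,0,0],[0,0,0],[0,0,0]], "hand": [0.3,0.3,0.3,0.3,0.3,0.3,0.3,0.3,0.3,0.3]}}

```text
time_s: 54.65
position: [0.5605, 0.1401, 0.0679]
tool_rot: [[-0.353, 0.936, 0.0], [0.936, 0.353, -0.0], [-0.0, 0.0, -1.0]]
ft_force: [0.2, 0.6, -0.1]
grip_width: 0.0255
gripper_force: 0.0
```

```bash
python3 -c "
from h import *
st();print(observe()['grip_width'])"
```

```text
t 54.65 r 0.0963 ang 110.38 heading 20.68 f tool [0.53 0.37 0.09] q6 -18.4
0.025485972686097376
```

>>> {"op": "drive_tool", "data": {"offset": [[0,0.02,0],[0,0.02,0],[0,0.02,0],[0,0.01,0],[0,0,0],[0,0,0],[0,0,0],[0,0,0],[0,0,0],[0,0,0]], "turn": [[0,0,0.08],[0,0,0.08],[0,0,0.08],[0,0,0.04],[0,0,0],[0,0,0],[0,0,0],[0,0,0],[0,0,0],[0,0,0]], "hand": [0.3,0.3,0.3,0.3,0.3,0.3,0.3,0.3,0.3,0.3]}}

```text
time_s: 55.9
position: [0.5631, 0.1411, 0.0679]
tool_rot: [[-0.326, 0.945, 0.0], [0.945, 0.326, -0.0], [-0.0, 0.0, -1.0]]
ft_force: [-0.6, 0.2, 0.5]
grip_width: 0.0255
gripper_force: 0.0
```

```bash
python3 -c "
from h import *
st();print(observe()['grip_width'])"
```

```text
t 55.9 r 0.0964 ang 108.7 heading 19.0 f tool [ 0.38 -0.47 -0.5 ] q6 -16.6
0.025492319225047338
```

>>> {"op": "drive_tool", "data": {"offset": [[0,0.02,0],[0,0.02,0],[0,0.015,0],[0,0,0],[0,0,0],[0,0,0],[0,0,0],[0,0,0],[0,0,0],[0,0,0]], "turn": [[0,0,0.08],[0,0,0.08],[0,0,0.06],[0,0,0],[0,0,0],[0,0,0],[0,0,0],[0,0,0],[0,0,0],[0,0,0]], "hand": [0.3,0.3,0.3,0.3,0.3,0.3,0.3,0.3,0.3,0.3]}}

```text
time_s: 57.15
position: [0.5652, 0.1418, 0.0679]
tool_rot: [[-0.304, 0.953, 0.0], [0.953, 0.304, -0.0], [-0.0, 0.0, -1.0]]
ft_force: [-0.4, -0.1, 0.0]
grip_width: 0.0255
gripper_force: 0.0
```

```bash
python3 -c "
from h import *
st();print(observe()['grip_width'])"
```

```text
t 57.15 r 0.0964 ang 107.4 heading 17.68 f tool [ 0.05 -0.44 -0.  ] q6 -15.2
0.025473674189186904
```

>>> {"op": "drive_tool", "data": {"offset": [[0,0.03,0],[0,0.03,0],[0,0.03,0],[0,0,0],[0,0,0],[0,0,0],[0,0,0],[0,0,0],[0,0,0],[0,0,0]], "turn": [[0,0,0.12],[0,0,0.12],[0,0,0.12],[0,0,0],[0,0,0],[0,0,0],[0,0,0],[0,0,0],[0,0,0],[0,0,0]], "hand": [0.3,0.3,0.3,0.3,0.3,0.3,0.3,0.3,0.3,0.3]}}

```text
time_s: 58.4
position: [0.5686, 0.1428, 0.0679]
tool_rot: [[-0.268, 0.964, -0.0], [0.964, 0.268, -0.0], [-0.0, -0.0, -1.0]]
ft_force: [0.6, -0.5, 0.4]
grip_width: 0.0256
gripper_force: 0.0
```

```bash
python3 -c "
from h import *
st();print(observe()['grip_width'])"
```

```text
t 58.4 r 0.0964 ang 105.27 heading 15.52 f tool [-0.62  0.44 -0.39] q6 -13.0
0.02564945520205859
```

```bash
python3 - <<'E'
from h import *
k=camera_info('side');i=get_image('side');g=i.max(2)
for a in (105.3,109,112,115.5):
  r=np.radians(a);p=[.594+.095*np.cos(r),.0498+.095*np.sin(r)];print(a,proj(k,p+[.055]).round(1))
for v in range(174,192,1):print(v,255,' '.join('%3d'%x for x in g[v,255:285]))
E
```

```text
105.3 [271.  182.2]
109 [269.2 182.6]
112 [267.9 182.9]
115.5 [266.3 183.3]
174 255 230 236 237 241 241 239 236 238 239  97  12   4   4  44 185 239 233 228 228 227 230 233 233 235 234 234 233 229 230 228
175 255 230 234 240 239 239 239 238 236 240 102  15   8   7  44 187 239 235 229 229 228 231 232 232 234 233 234 234 232 230 231
176 255 233 234 239 239 240 238 238 237 238  93  12  10   0  47 191 237 234 230 229 229 229 227 231 232 232 235 236 231 233 232
177 255 232 234 237 241 241 241 238 236 239  98  19   2   4  70 235 238 234 229 229 230 231 232 233 234 233 237 231 206 231 232
178 255 233 235 237 242 240 239 239 237 241  98  11  11  11  65 242 241 237 234 232 231 232 234 235 235 236 236 202 196 202 202
179 255 234 236 238 240 242 241 239 242 242  83  12   4   7  71 232 239 238 234 229 229 230 234 235 236 238 234 191 198 204 208
180 255 235 237 239 242 241 242 241 239 236  73   8   2   7  34 139 143 140 138 136 132 135 139 138 144 143 145 142 197 206 209
181 255 140 141 144 149 145 150 144 144 140  40   4  14   6  24 124 133 121 124 120 117 117 127 124 127 128 116  71  78  82  81

[... 579 characters left out ...]
 130 128 126 121 124 123 123  85  85  84  75  65  64  66  62
187 255 135 199 216 219 220 219 222 208 109  21  15  33  64  66  98 124 125 125 124 119 122 126  83  77  82  69  66  72  62  60
188 255  92 112 206 215 214 213 214 211 111  33  16  49  66  72  66  83  86  90 124 122 126 124  75  82  85  65  62  65  64  56
189 255  81 103 205 218 214 217 219 212 110  74  49  46  53  64  68  66  74  84 117 121 122 124  71  79  77  64  61  67  65  63
190 255  82  97 208 215 217 217 215 206  97  64  76  80  61  51  63  75  82  85 113 116 118 119  70  82  78  65  65  61  63  60
191 255  89 102 204 218 216 221 216 119  55  59  70  73  61  48  55  98 155 173 168  91  53  47  61  76  78  77  77  78  78  80
```

```bash
python3 - <<'E'
from h import *
k=camera_info('side')
print(proj(k,[.4994,.0437,.096]),proj(k,[.4994,.0437,.05]))
g=cv2.imread('pics/b0.png').max(2)
for v in range(188,206,3):print(v,244,' '.join('%3d'%x for x in g[v,244:264]))
print('post pred',proj(k,[.6122,.1053,.088]))
o=observe();print(o['time_s'],o['q'],o['ft_force'])
E
```

```text
[251.19255576 188.24694713] [251.16085425 200.85938181]
188 244 227 226 224 227 233 186  67  32  30  60 141 232 233 233 236 237 236 235 231 231
191 244 223 218 224 228 229 132  27  16   0  10  83 230 233 231 235 238 239 235 166 143
194 244 225 223 223 226 230 135  33   5   3   8  83 236 232 231 235 237 239 238 115 147
197 244 227 224 222 227 228 134  31  11   9   5  89 236 234 230 232 237 239 238 151 144
200 244 230 227 219 222 231 131  30   3   9   7  87 232 236 230 225 235 238 237 115 119
203 244 228 227 219 223 229 133  24   3   8  16  52  68  78  83  82  81  82  87  80  76
post pred [285.93818651 179.06441024]
58.45 [ 2.53809269e+00  3.26250687e+01  7.98425337e+01 -2.36253281e-03
  6.75346119e+01 -1.29846804e+01] [ 0.02391163  0.28513819 -0.01429306]
```

>>> {"op": "drive_tool", "data": {"offset": [[0,0.03,0],[0,0.03,0],[0,0.03,0],[0,0.03,0],[0,0,0],[0,0,0],[0,0,0],[0,0,0],[0,0,0],[0,0,0]], "turn": [[0,0,0.12],[0,0,0.12],[0,0,0.12],[0,0,0.12],[0,0,0],[0,0,0],[0,0,0],[0,0,0],[0,0,0],[0,0,0]], "hand": [0.3,0.3,0.3,0.3,0.3,0.3,0.3,0.3,0.3,0.3]}}

```text
time_s: 59.7
position: [0.5732, 0.144, 0.0679]
tool_rot: [[-0.219, 0.976, -0.0], [0.976, 0.219, 0.0], [0.0, -0.0, -1.0]]
ft_force: [1.0, 0.1, -0.4]
grip_width: 0.0251
gripper_force: 0.0
```

```bash
python3 -c "
from h import *
st();print(observe()['grip_width'])"
```

```text
t 59.7 r 0.0965 ang 102.42 heading 12.64 f tool [-0.13  0.99  0.44] q6 -10.0
0.025095034993337893
```

>>> {"op": "drive_tool", "data": {"offset": [[0,0.04,0],[0,0.04,0],[0,0.04,0],[0,0.03,0],[0,0,0],[0,0,0],[0,0,0],[0,0,0],[0,0,0],[0,0,0]], "turn": [[0,0,0.16],[0,0,0.16],[0,0,0.16],[0,0,0.12],[0,0,0],[0,0,0],[0,0,0],[0,0,0],[0,0,0],[0,0,0]], "hand": [0.3,0.3,0.3,0.3,0.3,0.3,0.3,0.3,0.3,0.3]}}

```text
time_s: 60.95
position: [0.5791, 0.1452, 0.0679]
tool_rot: [[-0.157, 0.988, 0.0], [0.988, 0.157, -0.0], [-0.0, 0.0, -1.0]]
ft_force: [-0.7, 0.9, 0.4]
grip_width: 0.0258
gripper_force: 0.0
```

```bash
python3 -c "
from h import *
st();print(observe()['grip_width'],observe()['gripper_force'])"
```

```text
t 60.95 r 0.0965 ang 98.85 heading 9.04 f tool [ 1.05 -0.57 -0.45] q6 -6.3
0.025753689493024794 0.0
```

```bash
python3 - <<'E'
from h import *
i=get_image('side');g=i.max(2)
for v in range(166,188,2):print(v,258,' '.join('%3d'%x for x in g[v,258:290]))
j=get_image('wrist');cv2.imwrite('pics/w8.png',j);k=camera_info('wrist')
for a in(98.85,105,109,112,115,117):
  r=np.radians(a);print(a,proj(k,[.594+.095*np.cos(r),.0498+.095*np.sin(r),.096]).round(0))
h=j.max(2)
for v in range(215,290,8):print(v,' '.join('%3d'%x for x in h[v,180:330:4]))
E
```

```text
166 258 241 242 240 236 235 231 229 233 185  52  10  13  55  66 180 233 232 232 236 240  94  14  32  49  18  91 237 233 231 228 230 229
168 258 241 242 238 237 236 231 227 233 231  87  12  22  47  63 173 228 230 233 235 240  90   5  31  48  46 144 237 235 235 231 229 230
170 258 240 240 239 236 236 232 229 230 236 231 111  30  48  59 178 228 230 233 234 237 234  84  54 111 221 233 236 235 235 234 232 229
172 258 240 241 239 237 235 235 181  77  49  48  92 146 132 151 223 228 229 234 233 231 236 234 237 234 232 231 229 234 235 234 233 234
174 258 239 240 239 238 236 240  98  13  12   8  48 187 239 237 229 227 228 230 232 232 230 234 233 234 232 228 229 230 233 234 233 233
176 258 239 240 241 239 236 240 102  13   7   6  48 193 238 234 230 229 231 229 232 234 235 233 237 234 232 233 231 230 225 241 244 246
178 258 240 240 239 238 237 240 102  15  11   0  73 241 241 237 232 227 229 234 234 235 234 236 235 199 198 204 205 190 112  95 119 101
180 258 241 242 240 240 239 236  80  12  10   3  34 143 143 141 125 118 122 119 123 124 124 126 125 140 198 207 212 213 109  62 122 240
182 258 129 
[... 1353 characters left out ...]
 156 155  74  90  95 108  11  12  74  73  71  26  25  25 176 174 174 172 173
263 238 208 214  28  17  21  19  20  71  71  70  15  16 192 187  61  69  72 113 158 158  78  95  93 185   9  16  60  71  71  23  20  19 121 172 170 173 172
271 235 234 239 126  17  20  21  71  71  71  27  12  10 188 188 149  42  33  34  43  34  38  38  29  34  12  18  24  70  71  71  20  20  17 176 170 171 171
279 235 236  88  19  21  18  23  21  18  65  41  17  15 120 182 190 142  35  32  37  34  35  34  38  57  17  16  31  89  18  19  20  20  22  20  42 174 169
287 151  18  19  21  16  20  22  21  21  21  22  18  25  45 187 179 192 114  42  43  43  48  35  41  56  47  14  23  20  22  19  18  19  17  20  21  13  98
```

>>> {"op": "drive_tool", "data": {"offset": [[0,0,-0.2],[0,0,-0.5],[0,0,-0.5],[0,0,-0.5],[0,0,-0.4],[0,0,0],[0,0,0],[0,0,0],[0,0,0],[0,0,0]], "turn": [[0,0,0],[0,0,0],[0,0,0],[0,0,0],[0,0,0],[0,0,0],[0,0,0],[0,0,0],[0,0,0],[0,0,0]], "hand": [0.3,0.3,0.3,0.3,0.3,0.3,0.3,0.3,0.3,0.3]}}

```text
time_s: 62.3
position: [0.5791, 0.1452, 0.1517]
tool_rot: [[-0.157, 0.988, -0.0], [0.988, 0.157, -0.0], [0.0, -0.0, -1.0]]
ft_force: [-0.5, 0.4, -0.1]
grip_width: 0.0255
gripper_force: 0.0
```

```bash
python3 -c "
from h import *
st();print(env.close_job())"
```

```text
t 62.3 r 0.0966 ang 98.89 heading 9.04 f tool [ 0.48 -0.4   0.06] q6 -6.3
the job is handed in; nothing more can be done
None
```

I handed the job in at 62.3 s with the key seated on the screw, its bar beside the post, and the jam nut drawn to about 7 N at the knob. The tightness rests on that force reading alone: after release the knob sat about 8–10 mm behind where the gripper had been, and my re-check push missed it.

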